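# Nest the pot lids off the slanted rack

### The arm

A 6-joint arm with a two-finger parallel gripper is mounted at the origin on the work surface. World frame = base frame: x ahead of the robot, y to its left, z up, the work surface at z = 0. Lengths are in m, angles in degrees, forces in N, time in s.
With the tool pointing down it reaches from about 0.375 to 0.9 m from the base axis. Payload 3.1 kg.
Tool frame: the origin (TCP) lies on the centre line of the jaws, within the pads' length; the fingertips stand 25 mm ahead of it and the grasp point (between the pads) lies 6 mm ahead of it; z points along the fingers, y is the line along which they close (so a half turn about z gives the same grasp; the last joint's range is limited). The gripper opens to 87 mm and grips with 3 to 60 N. Pads are 19 mm wide; open, the fingers measure 117 mm over their backs; the gripper's body (75 mm by 190 mm) begins 51 mm behind the grasp point.
Start: joints at [-10.227, 30.224, 82.088, -0, 67.689, -10.227], TCP at [0.625, 0, 0.248] pointing down, gripper open.
Joint ranges: [-176.69, 176.69], [-43.24, 126.21], [12.49, 139.97], [-82, 262], [0, 151.66], [-163.58, 163.58]. Speed limits (degrees/s): [159.86, 159.86, 180, 180, 180, 180].

### API

Orientations are given as a 3x3 rotation matrix whose columns are the frame's x, y, z axes.
In Python, from rig import * gives the robot as it stands.
- The arm moves only by the tool step_arm, never from a script. Its argument "steps" is a list of rows, each a list of 7 numbers: the shift along the tool's x, y, z normalised to -1 to 1, where 1 is 0.3 m, then the turn, a rotation vector about the tool's x, y, z normalised to -1 to 1, where 1 is 45 degrees, then the gripper's target within -1 to 1 (shut at 1, half-way at 0, fully open at -1). A call has 1 to 8 rows; each row is the pose to reach, as a shift and turn from the pose commanded when the call began, along the tool's axes at that moment; what a row does not reach only later rows make up. A row lasts 1/12 s, in which the tool goes at most 41.7 mm and 7.16 degrees, less where a joint would pass 70% of its speed; a pose out of reach is approached as far as the arm can. A call with a number of a shift or a turn outside -1 to 1 is refused whole. A call with a gripper value outside its range is refused whole. The fingers move at their own pace and stop on an object; the grip force is fixed at half the most. Time passes only in rows, so rows that repeat a pose let the fingers close. It gives the time, the measured TCP pose, the force, the opening and the grip force at its end, in the units of the state.
- read_state(): the state, without advancing time (a new reading comes with each control period).
- capture(name): name is "scene" or "side" or "wrist"; returns a dict with "image" (420x560x3 uint8, red, green, blue), "vertical_fov" (degrees; the focal length in pixels is half the picture's height over the tangent of half this angle, whatever the lens; pixels are square), "cx", "cy" (the principal point, pixels), "k1" (the pictures are not rectified: a ray, as slopes to the right and down, at radius r is drawn at 1 + k1 r^2 times it, then the intrinsics apply), "world_from_camera" (4x4, takes a point from camera to world coordinates); the wrist camera has in their place "T_tool_cam" (4x4, takes a point from camera to tool coordinates, whose origin is the TCP and whose axes are the flange's). Camera axes: x right, y down, z forward; pixel columns grow to the right and rows downward; lengths in m; the calibration is good to about 2 mm. A picture is of the moment at which its call begins: read the wrist's pose just before it. There is no depth.
- hand_in(): hands the job in; it is judged then, once.
The state is a dict: "time_s": time; "joint_positions": joint angles; "qvel": joint speeds; "tau": joint torques, N m; "position": TCP position; "tcp_rot": TCP orientation; "force": force on the tool from outside, world axes, zero at the start; "moment": the same for the moment, N m; "opening": opening from 0.0 (shut) to 1.0 (fully open); "grasp_force": force on a finger pad.
Only numpy, scipy, OpenCV 4.12 (cv2) and the standard library are available. Lean on these libraries where they do the work, as an engineer would, in place of code of your own. Each camera call takes 0.05 s, during which the arm holds its last target. There are 200 camera calls.

### The job

Clear the two glass lids off the slanted display rack and stack all three lids upside down where the large green one stands: the amber lid inside the green one, then the small white lid inside the amber one, hollow side up. Set each down gently, centred and level with its knob flat on the floor of the lid below, keep the green lid where it is, and leave the other goods alone.

Things in the scene. Friction and masses are not known exactly. Their poses are not given: they have to be found in the camera images.
- lid_large_mid (a point): Largest tempered-glass pot lid, green, 180 mm across, upside down on the counter on its flat black knob, hollow up. All three lids: 56 mm tall; knob disc 52 mm across, 16 mm tall with its neck; floor of the hollow 22 mm above the knob's end; rim a straight steel band 16 mm tall, 9 mm thick. Point on its axis half-way up: 28 mm above the knob's flat end, 28 mm below the rim's edge; z points out of the hollow, square to the rim.
- lid_medium_mid (a point): Middle lid, amber, 140 mm across, 122 mm inside the rim, 0.26 to 0.35 kg; lies hollow up on the slanted rack, tilted with it, left or right of the white one. Same heights, knob and rim as the large lid; nested in it, it stands 22 mm higher. Point on its axis half-way up: 28 mm above the knob's flat end, 28 mm below the rim's edge; z points out of the hollow, square to the rim.
- lid_small_mid (a point): Smallest lid, white, 104 mm across, 86 mm inside the rim, 0.15 to 0.21 kg; lies hollow up on the slanted rack, tilted with it, 168 to 192 mm from the amber one. Same heights, knob and rim as the others; nested in the amber lid, it stands 22 mm higher. Point on its axis half-way up: 28 mm above the knob's flat end, 28 mm below the rim's edge; z points out of the hollow, square to the rim.
- rack: Fixed black display rack; its deck, 370 mm wide, 200 mm deep, slopes 0.5 rad (29 degrees), low edge in front, and is 37 mm high in front, 85 over the origin, 133 at the back. An 8 mm stop bar along the deck holds the lids' knobs from sliding down. Origin under its middle, on the counter; x to the high back edge, y along the width, z up.
- tumbler: Bystander, to be left alone: clear tumbler, 72 mm across, 88 mm tall. Origin: centre of its underside, z up.
- blue_bowl: Bystander, to be left alone: cobalt-blue bowl, 124 mm across, 58 mm tall. Origin: centre of its underside, z up.
- bottle: Bystander, to be left alone: pale green corked bottle, 68 mm across, 200 mm tall. Origin: centre of its underside, z up.
- goblet: Bystander, to be left alone: dark red goblet, 74 mm across, 130 mm tall. Origin: centre of its underside, z up.
- carton: Bystander, to be left alone: white carton, 110 x 100 x 90 mm tall. Origin: centre of its underside, z up.
- candlestick: Bystander, to be left alone: brass candlestick, 90 mm across its foot, 140 mm tall. Origin: centre of its underside, z up.
- glass_plate: Bystander, to be left alone: clear glass plate, 160 mm across, 22 mm tall. Origin: centre of its underside, z up.

How it is judged (in metres and radians):
On the way, in this order (a step that is already met when the one before it is completed fails the run):
1. the amber lid is nested level in the green lid (horizontal distance between lid_medium_mid and lid_large_mid below 0.01 m and z of lid_medium_mid in the frame of lid_large_mid between 0.0195 and 0.0245 m and angle between each of lid_medium_mid, lid_large_mid's own z axis and vertical below 0.07 rad and height (world z) of lid_large_mid below 0.031 m), for 0.3 s.
2. the white lid is nested level in the amber lid, still in the green one (all of step 1 and horizontal distance between lid_small_mid and lid_medium_mid below 0.01 m and z of lid_small_mid in the frame of lid_medium_mid between 0.0195 and 0.0245 m and angle between lid_small_mid's own z axis and vertical below 0.07 rad), for 0.3 s.
At the end, for the whole second after the job is handed in: Green lid level, within 30 mm of its start; amber in it, white in the amber: each hollow up, within 10 mm of the axis of the lid below, tilted under 4 degrees, knob on that lid's floor (points 22 mm apart in height, within 2.5 mm); all let go and at rest (all of step 2 and distance of lid_large_mid from where it was at the start of the episode below 0.03 m); the robot touches nothing.
It fails at once if one of the other goods is shifted by more than 20 mm or tipped (distance of any of tumbler, blue_bowl, bottle, goblet, carton, candlestick, glass_plate from where it was at the start of the episode above 0.02 m or angle between any of tumbler, blue_bowl, bottle, goblet, carton, candlestick, glass_plate's own z axis and vertical above 0.35 rad).
It fails at once if a lid is turned dome up or on its side (angle between any of lid_large_mid, lid_medium_mid, lid_small_mid's own z axis and vertical above 1.2 rad).
It fails at once if glass knocks hard on glass (over 40 N) (contact force between any of lid_medium, lid_small and lid_large above 40 N or contact force between lid_small and lid_medium above 40 N).
It fails at once if a lid is let drop (falls free of the fingers faster than 0.4 m/s) ((contact force between the fingers and lid_medium below 0.05 N and linear speed of lid_medium above 0.4 m/s) or (contact force between the fingers and lid_small below 0.05 N and linear speed of lid_small above 0.4 m/s)).
It also fails if it takes over 61 s, if anything falls off the work surface, if the arm or the gripper's body presses on something with over 40 N, if the wrist force passes 120 N, or if a joint passes its speed limit or range.

## Working session

There is one attempt and no reset: what is moved stays moved. The work goes in short steps, Python scripts to look and compute and a tool call to move; the robot and the scene stay as the last step left them, time stands still between calls to the robot, and variables do not carry over. Pictures are saved under pics/ and viewed, at most 10 in all, crops included, and the job is handed in when it is done.

Besides the shell and the picture viewer there is one more tool, called after ">>>" as a command line: name --pt "numbers of a row" for each row, then --argument value for the rest. step_arm: Moves the arm, as the interface text tells. Scaled input: -1 to 1 covers 0.3 m each way for a shift and 45 degrees each way for a turn. Its arguments: {"type":"object","properties":{"steps":{"type":"array"}},"required":["steps"]}

```bash
mkdir -p pics; ls; cat > h.py <<'E'
from rig import *
import numpy as np, cv2
def save(c,n): cv2.imwrite(n,c["image"][:,:,::-1])
def K(c):
    h,w=c["image"].shape[:2]; f=h/2/np.tan(np.radians(c["vertical_fov"])/2)
    return f,c["cx"],c["cy"],c["k1"]
def pose(c,st=None):
    if "world_from_camera" in c: return np.array(c["world_from_camera"])
    T=np.eye(4);T[:3,:3]=st["tcp_rot"];T[:3,3]=st["position"];return T@np.array(c["T_tool_cam"])
def ray(c,T,u,v):
    f,cx,cy,k=K(c); d=np.array([(u-cx)/f,(v-cy)/f]); s=d.copy()
    for _ in range(30): s=d/(1+k*(s@s))
    return T[:3,3],T[:3,:3]@np.array([s[0],s[1],1])
def plane(c,T,u,v,z):
    o,d=ray(c,T,u,v); return o+d*(z-o[2])/d[2]
def proj(c,T,P):
    f,cx,cy,k=K(c); P=np.atleast_2d(P); q=(P-T[:3,3])@T[:3,:3]; s=q[:,:2]/q[:,2:]
    s=s*(1+k*(s**2).sum(1,keepdims=True)); return s*f+[cx,cy]
E
python3 - <<'E'
from h import *
st=read_state();print(st)
for n in ["scene","side","wrist"]:
    c=capture(n);save(c,f"pics/{n}0.png");print(n,{k:v for k,v in c.items() if k!="image"})
    np.save(f"{n}0.npy",c,allow_pickle=True)
a=[cv2.imread(f"pics/{n}0.png") for n in["scene","side"]]
E
```

```text
pics
{'time_s': 0.0, 'joint_positions': array([-1.02273550e+01,  3.02787003e+01,  8.21576844e+01,  1.18315136e-03,
        6.76895615e+01, -1.02259599e+01]), 'qvel': array([-0.0287436 , -0.06782241, -0.13787834, -0.05439827, -0.0928419 ,
        0.01415754]), 'tau': array([-5.45745443e-04, -4.40045428e+01, -1.76593530e+01,  6.32597599e-02,
        5.83207863e-02, -1.53719384e-04]), 'position': array([6.24307618e-01, 1.59191886e-04, 2.46567231e-01]), 'tcp_rot': array([[ 3.26506758e-05,  9.99997667e-01, -2.15985594e-03],
       [ 9.99999916e-01, -3.17671575e-05,  4.09096583e-04],
       [ 4.09027016e-04, -2.15986911e-03, -9.99997584e-01]]), 'force': array([-0.80411559,  0.50917064,  0.64754141]), 'moment': array([ 0.0024305 ,  0.03984332, -0.03212368]), 'grasp_force': 0.0, 'opening': 1.0020680487657745}
scene {'vertical_fov': 43.5832202334139, 'cx': 280.44332590603636, 'cy': 215.30211788673375, 'k1': -0.15766220448387647, 'world_from_camera': array([[-0.30157826,  0.77023356, -0.56195268,  1.4987648 ],
       [ 0.95340043,  0.24908397, -0.17024923,  0.34358486],
       [ 0.00884173, -0
[... 264 characters left out ...]
0.04664413,  0.09394842,  0.38089474],
       [-0.10293521, -0.60612731,  0.78867866, -1.09371465],
       [ 0.02015748, -0.79399875, -0.60758511,  0.97034079],
       [ 0.        ,  0.        ,  0.        ,  1.        ]])}
wrist {'vertical_fov': 59.34300764512224, 'cx': 283.08449091548783, 'cy': 212.7511182509205, 'k1': -0.08211527095085684, 'T_tool_cam': array([[-1.21408189e-03, -9.56108866e-01, -2.93009151e-01,
         8.07437637e-02],
       [ 9.99999263e-01, -1.16221252e-03, -3.51112924e-04,
         2.61783089e-04],
       [-4.83672488e-06, -2.93009362e-01,  9.56109572e-01,
        -1.36320175e-01],
       [ 0.00000000e+00,  0.00000000e+00,  0.00000000e+00,
         1.00000000e+00]])}
```

View pics/scene0.png

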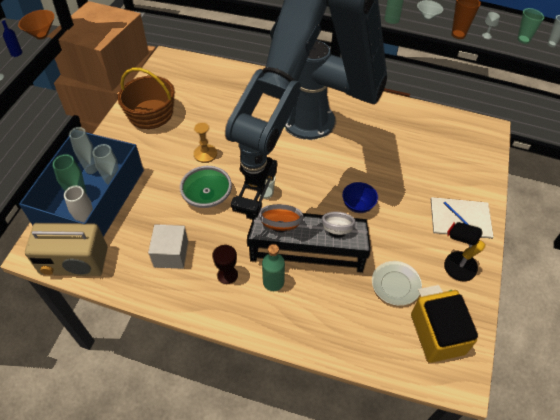

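View pics/side0.png

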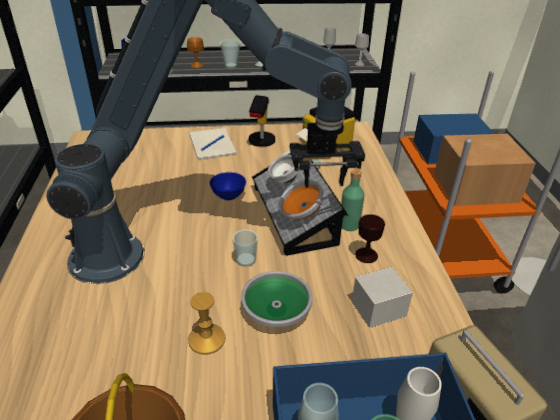

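```bash
python3 - <<'E'
from h import *
C={n:np.load(f"{n}0.npy",allow_pickle=True).item() for n in["scene","side"]}
S=C["scene"];D=C["side"]
for nm,u,v,u2,v2,z in [("green",206,187,277,300,.05),("amber",282,216,302,199,.13),("white",338,222,284,171,.13),("tumbler",268,190,245,262,0),("bowl",360,199,229,190,.04),("bottle",273,287,351,225,0),("goblet",228,278,367,257,0),("carton",168,240,383,285,.09),("candle",205,156,206,340,0),("plate",397,284,0,0,.01)]:
    print(nm,plane(S,pose(S),u,v,z).round(3),plane(D,pose(D),u2,v2,z).round(3))
i=S["image"][:,:,::-1];j=D["image"][:,:,::-1]
a=cv2.resize(i[150:280,165:385],(800,473),interpolation=3)
b=cv2.resize(j[140:340,225:355],(390,600),interpolation=3)
b2=cv2.imread("pics/wrist0.png")
cv2.imwrite("pics/a.png",a)
o=np.zeros((600,800,3),np.uint8);o[:,:390]=b;o[:300,400:800]=cv2.resize(b2,(400,300));cv2.imwrite("pics/b.png",o)
E
```

```text
green [ 0.481 -0.236  0.05 ] [ 0.474 -0.253  0.05 ]
amber [0.574 0.069 0.13 ] [0.577 0.064 0.13 ]
white [0.542 0.242 0.13 ] [0.54 0.22 0.13]
tumbler [ 0.39 -0.04  0.  ] [ 0.401 -0.053  0.   ]
bowl [0.36  0.284 0.04 ] [0.362 0.257 0.04 ]
bottle [0.755 0.097 0.   ] [0.744 0.091 0.   ]
goblet [ 0.768 -0.049  0.   ] [ 0.759 -0.061 -0.   ]
carton [ 0.745 -0.253  0.09 ] [ 0.739 -0.262  0.09 ]
candle [ 0.307 -0.318  0.   ] [ 0.294 -0.323  0.   ]
plate [0.632 0.469 0.01 ] [-1.326  2.967  0.01 ]
```

View pics/a.png

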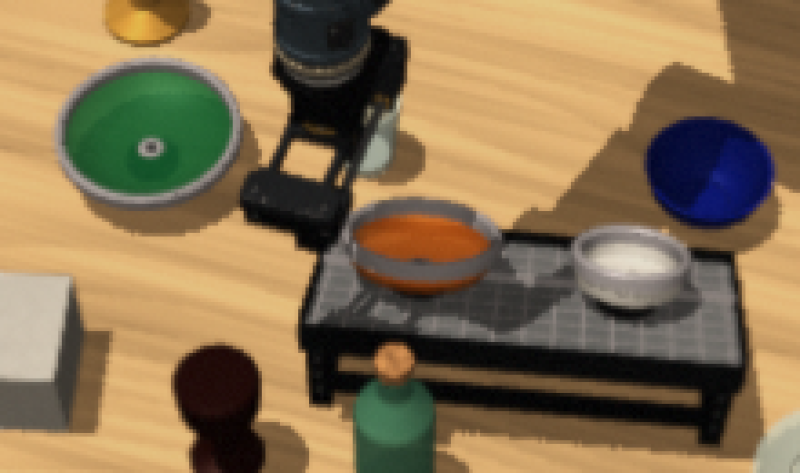

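View pics/b.png

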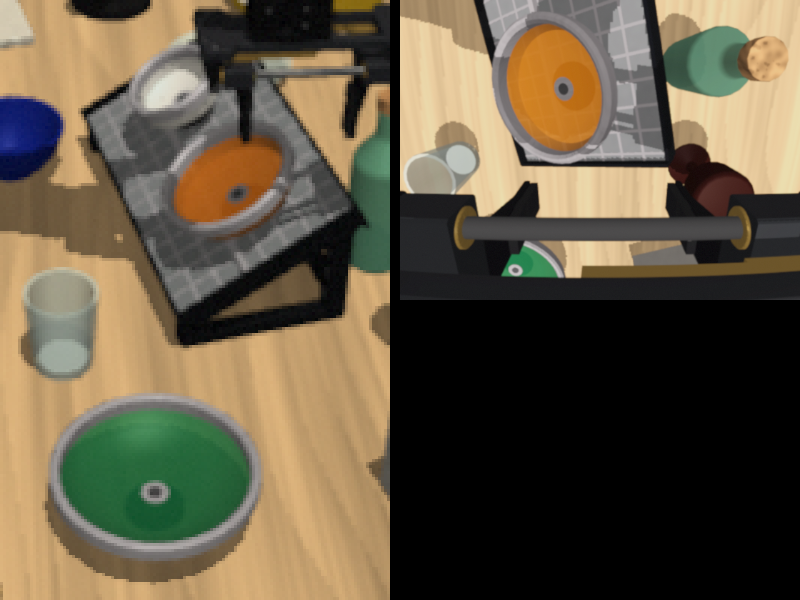

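```bash
cat >> h.py <<'E'
from scipy.spatial.transform import Rotation as Ro
def plan(p,R,st=None):
    """print per-call final rows (7th = gripper left out) from measured pose to (p,R)"""
    st=st or read_state(); p0=np.array(st["position"]);R0=np.array(st["tcp_rot"])
    p=np.array(p); rv=Ro.from_matrix(R0.T@R).as_rotvec(); d=p-p0
    ang=np.degrees(np.linalg.norm(rv)); rows=max(ang/6.8,np.linalg.norm(d)/.039)
    n=int(np.ceil(max(rows/8,np.abs(np.degrees(rv)).max()/45,np.linalg.norm(d)/.3)))
    for i in range(n):
        Ri=R0@Ro.from_rotvec(rv*i/n).as_matrix(); s=Ri.T@d/n
        print("call",i,"rows %.1f"%(rows/n),np.r_[s/.3,np.degrees(rv)/n/45].round(4).tolist())
def frame(yaw,tilt):
    """tool axes: x to the robot side (down slope), y along rack y, z into the lid; tilt 0 = straight down"""
    return Ro.from_euler("ZY",[yaw,-tilt]).as_matrix()@np.diag([-1,1,-1.])
def campose(c,A,R,dist):
    """TCP so that camera looks at A along R's z from dist; camera axis = R z"""
    T=np.array(c["T_tool_cam"]); t=np.arctan2(-T[0,2],T[2,2])
    Rt=R@Ro.from_euler("y",t).as_matrix()   # tool rotation so that cam axis = R z
    ax=Rt@T[:3,2]; pc=np.array(A)-ax*dist
    return pc-Rt@T[:3,3],Rt,ax
E
python3 - <<'E'
from h import *
c=np.load("wrist0.npy",allow_pickle=True).item()
R=frame(.2,.5);print(R.round(2))
p,Rt,ax=campose(c,[.575,.067,.13],R,.26);print(p,Rt.round(2),ax)
plan(p,Rt)
E
```

```text
[[-0.86 -0.2   0.47]
 [-0.17  0.98  0.1 ]
 [-0.48  0.   -0.88]]
[0.55726995 0.06323198 0.24088939] [[-0.96 -0.2   0.2 ]
 [-0.19  0.98  0.04]
 [-0.2   0.   -0.98]] [ 0.46993867  0.09490303 -0.87758251]
call 0 rows 5.0 [0.0701, -0.0747, 0.0067, -0.0765, -0.0629, -0.7487]
call 1 rows 5.0 [0.1, -0.0233, -0.0006, -0.0765, -0.0629, -0.7487]
call 2 rows 5.0 [0.0959, 0.0362, -0.0052, -0.0765, -0.0629, -0.7487]
```

>>> step_arm --pt "0.07 -0.075 0.007 -0.0765 -0.063 -0.749 -1" --pt "0.07 -0.075 0.007 -0.0765 -0.063 -0.749 -1" --pt "0.07 -0.075 0.007 -0.0765 -0.063 -0.749 -1" --pt "0.07 -0.075 0.007 -0.0765 -0.063 -0.749 -1" --pt "0.07 -0.075 0.007 -0.0765 -0.063 -0.749 -1"

```text
time_s: 0.57
position: [0.602, 0.0214, 0.2452]
tcp_rot: [[-0.558, 0.827, 0.071], [0.827, 0.561, -0.03], [-0.064, 0.042, -0.997]]
force: [-0.5, 0.2, -0.9]
opening: 1.002
grasp_force: 0.0
```

>>> step_arm --pt "0.1 -0.023 0 -0.0765 -0.063 -0.749 -1" --pt "0.1 -0.023 0 -0.0765 -0.063 -0.749 -1" --pt "0.1 -0.023 0 -0.0765 -0.063 -0.749 -1" --pt "0.1 -0.023 0 -0.0765 -0.063 -0.749 -1" --pt "0.1 -0.023 0 -0.0765 -0.063 -0.749 -1"

```text
time_s: 0.98
position: [0.5796, 0.0425, 0.243]
tcp_rot: [[-0.916, 0.373, 0.145], [0.375, 0.927, -0.014], [-0.14, 0.042, -0.989]]
force: [0.1, 0.4, 0.6]
opening: 1.0
grasp_force: 0.0
```

>>> step_arm --pt "0.096 0.036 -0.005 -0.0765 -0.063 -0.749 -1" --pt "0.096 0.036 -0.005 -0.0765 -0.063 -0.749 -1" --pt "0.096 0.036 -0.005 -0.0765 -0.063 -0.749 -1" --pt "0.096 0.036 -0.005 -0.0765 -0.063 -0.749 -1" --pt "0.096 0.036 -0.005 -0.0765 -0.063 -0.749 -1" --pt "0.096 0.036 -0.005 -0.0765 -0.063 -0.749 -1" --pt "0.096 0.036 -0.005 -0.0765 -0.063 -0.749 -1"

```text
time_s: 1.57
position: [0.5575, 0.063, 0.241]
tcp_rot: [[-0.96, -0.197, 0.198], [-0.193, 0.98, 0.04], [-0.202, -0.0, -0.979]]
force: [0.8, 0.3, 0.3]
opening: 1.0
grasp_force: 0.0
```

```bash
python3 - <<'E'
from h import *
st=read_state();print(st["position"],st["tcp_rot"].round(3),st["joint_positions"].round(1),st["time_s"])
c=capture("wrist");c["st"]=st;np.save("w1.npy",c,allow_pickle=True);save(c,"pics/w1.png")
E
```

```text
[0.55747122 0.06299289 0.24097267] [[-0.96  -0.197  0.198]
 [-0.193  0.98   0.04 ]
 [-0.202 -0.    -0.979]] [  -6.8   22.    99.9    4.9   47.1 -111.1] 1.5667
```

View pics/w1.png

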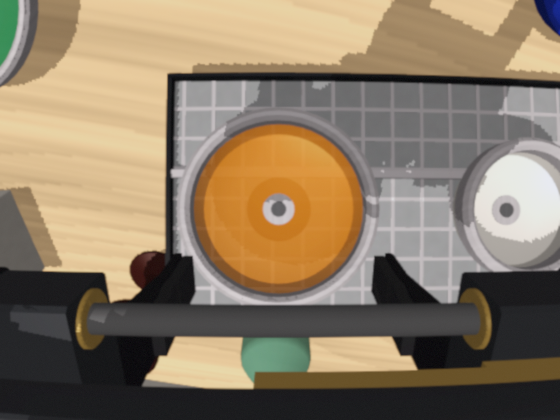

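```bash
cat >> h.py <<'E'
def fitcirc(c,T,pts,n,r,o0):
    """pts px on circle radius r in plane with normal n; find centre (height along n solved)"""
    from scipy.optimize import least_squares
    rays=[ray(c,T,*p) for p in pts]
    def f(x):
        C=x[:3]; return [np.linalg.norm(o+d*((C-o)@n)/(d@n)-C)-r for o,d in rays]
    s=least_squares(f,o0,loss="soft_l1",f_scale=.001); return s.x,np.sqrt(np.mean(s.fun**2))
def contour(m):
    m=cv2.morphologyEx(m.astype(np.uint8),cv2.MORPH_CLOSE,np.ones((3,3)))
    k=max(cv2.findContours(m,cv2.RETR_EXTERNAL,cv2.CHAIN_APPROX_NONE)[0],key=cv2.contourArea); return cv2.convexHull(k)[:,0].astype(float)
E
python3 - <<'E'
from h import *
c=np.load("w1.npy",allow_pickle=True).item();st=c["st"];T=pose(c,st)
hsv=cv2.cvtColor(c["image"],cv2.COLOR_RGB2HSV)
m=(hsv[...,0]>8)&(hsv[...,0]<22)&(hsv[...,1]>150); m[:,:180]=0;m[:,380:]=0;m[:100]=0;m[305:]=0
p=contour(m);print(cv2.fitEllipse(p.astype(np.float32)))
yaw=.18
n=-frame(yaw,.5)[:,2]
C,e=fitcirc(c,T,p,n,.061,[.575,.067,.12]);print("band lower inner centre",C,e)
O=C-n*.040; print("amber knob end",O)
# white hub: plane through floor
def pl(u,v,P):
    o,d=ray(c,T,u,v);return o+d*((P-o)@n)/(d@n)
F=O+n*.022
print("amber hub",pl(278,209,F),F,"white hub",pl(507,210,F))
w=pl(507,210,F)-pl(278,209,F);print(np.linalg.norm(w),np.arctan2(-w[0],w[1]))
a,b=pl(190,74,O),pl(540,82,O);print("edge yaw",np.arctan2(-(b-a)[0],(b-a)[1]),"front edge z",a,b)
a,b=pl(200,174,O),pl(440,174,O);print("bar yaw",np.arctan2(-(b-a)[0],(b-a)[1]),a)
E
```

```text
((278.0253601074219, 208.07736206054688), (167.68824768066406, 167.74903869628906), 91.30239868164062)
band lower inner centre [0.57649467 0.06287272 0.12239424] 9.879330587557299e-05
amber knob end [0.59536186 0.06630598 0.08729094]
amber hub [0.58548248 0.06432889 0.10685651] [0.58498491 0.06441769 0.10659775] white hub [0.55087456 0.24484652 0.10591097]
0.1838075513689821 0.18941659407906766
edge yaw 0.1891735479118438 front edge z [ 0.51171468 -0.02657269  0.03324863] [0.45403332 0.27469373 0.03171142]
bar yaw 0.1950897197640921 [ 0.58302849 -0.00291823  0.07389162]
```

```bash
python3 - <<'E'
from h import *
c=np.load("w1.npy",allow_pickle=True).item();st=c["st"];T=pose(c,st);I=c["image"]
print([ (u,*I[208,u]) for u in range(172,202)])
print([ (u,*I[208,u]) for u in range(356,384)])
y=.19;n=-frame(y,.5)[:,2]
C=np.array([.57649,.06287,.12239])
for dz in (0,.004,-.004,-.008,-.012,-.016):
    P=C+n*dz; ex=np.array([-np.sin(y),np.cos(y),0])
    print(dz,P.round(4),proj(c,T,[P+n*.016-ex*.07,P+n*.016-ex*.061,P-ex*.061,P+ex*.061,P+n*.016+ex*.061,P+n*.016+ex*.07])[:,0].round(1))
E
```

```text
[(172, np.uint8(34), np.uint8(35), np.uint8(35)), (173, np.uint8(73), np.uint8(72), np.uint8(73)), (174, np.uint8(100), np.uint8(99), np.uint8(100)), (175, np.uint8(121), np.uint8(119), np.uint8(120)), (176, np.uint8(150), np.uint8(147), np.uint8(147)), (177, np.uint8(169), np.uint8(164), np.uint8(165)), (178, np.uint8(175), np.uint8(170), np.uint8(171)), (179, np.uint8(182), np.uint8(176), np.uint8(178)), (180, np.uint8(192), np.uint8(186), np.uint8(187)), (181, np.uint8(196), np.uint8(190), np.uint8(191)), (182, np.uint8(196), np.uint8(190), np.uint8(191)), (183, np.uint8(190), np.uint8(184), np.uint8(186)), (184, np.uint8(169), np.uint8(162), np.uint8(164)), (185, np.uint8(152), np.uint8(146), np.uint8(147)), (186, np.uint8(149), np.uint8(143), np.uint8(145)), (187, np.uint8(150), np.uint8(143), np.uint8(146)), (188, np.uint8(146), np.uint8(139), np.uint8(142)), (189, np.uint8(128), np.uint8(123), np.uint8(125)), (190, np.uint8(98), np.uint8(94), np.uint8(96)), (191, np.uint8(84), np.uint8(80), np.uint8(82)), (192, np.uint8(84), np.uint8(79), np.uint8(78)), (193, np.uint8(102), np
[... 1570 characters left out ...]
8(126), np.uint8(122), np.uint8(123)), (379, np.uint8(144), np.uint8(141), np.uint8(142)), (380, np.uint8(158), np.uint8(157), np.uint8(158)), (381, np.uint8(162), np.uint8(161), np.uint8(162)), (382, np.uint8(163), np.uint8(161), np.uint8(163)), (383, np.uint8(162), np.uint8(160), np.uint8(162))]
0 [0.5765 0.0629 0.1224] [175.7 188.7 194.3 362.  367.  380. ]
0.004 [0.5746 0.0625 0.1259] [174.  187.2 192.9 363.2 368.4 381.6]
-0.004 [0.5784 0.0632 0.1189] [177.4 190.2 195.5 360.8 365.7 378.5]
-0.008 [0.5803 0.0636 0.1154] [179.  191.6 196.8 359.7 364.4 377. ]
-0.012 [0.5821 0.064  0.1119] [180.5 192.9 198.  358.5 363.2 375.6]
-0.016 [0.584  0.0643 0.1083] [182.  194.3 199.2 357.5 362.  374.2]
```

```bash
python3 - <<'E'
from h import *
y=.19;R=frame(y,.5);n=-R[:,2];ex=np.array([-np.sin(y),np.cos(y),0])
C=np.array([.57649,.06287,.12239])-n*.001
np.savez("rack.npz",R=R,n=n,ex=ex,C=C)
G=C+n*.028-ex*.0655
print(G,G+n*.05);plan(G+n*.05,R)
E
```

```text
[ 0.57614871 -0.00389596  0.14608473] [ 0.55260882 -0.00842315  0.18996386]
call 0 rows 2.5 [0.0965, -0.2302, 0.1539, 0.0032, -0.3773, 0.0101]
```

>>> step_arm --pt "0.0965 -0.23 0.154 0.003 -0.377 0.01 0.31" --pt "0.0965 -0.23 0.154 0.003 -0.377 0.01 0.31" --pt "0.0965 -0.23 0.154 0.003 -0.377 0.01 0.31" --pt "0.0965 -0.23 0.154 0.003 -0.377 0.01 0.31" --pt "0.0965 -0.23 0.154 0.003 -0.377 0.01 0.31" --pt "0.0965 -0.23 0.154 0.003 -0.377 0.01 0.31"

```text
time_s: 2.12
position: [0.551, -0.0093, 0.1883]
tcp_rot: [[-0.864, -0.187, 0.468], [-0.163, 0.982, 0.091], [-0.477, 0.002, -0.879]]
force: [0.1, -0.2, -0.6]
opening: 0.632
grasp_force: 0.0
```

```bash
python3 - <<'E'
from h import *
z=np.load("rack.npz");G=z["C"]+z["n"]*.028-z["ex"]*.0655
st=read_state();plan(G,z["R"],st);print(st["joint_positions"].round(1),st["opening"])
c=capture("wrist");save(c,"pics/w2.png")
E
```

```text
call 0 rows 1.3 [-0.0084, 0.0018, 0.1647, 0.0015, -0.0041, -0.004]
[ -20.    24.5  115.8   44.9   20.4 -160.6] 0.6319729658511021
```

View pics/w2.png

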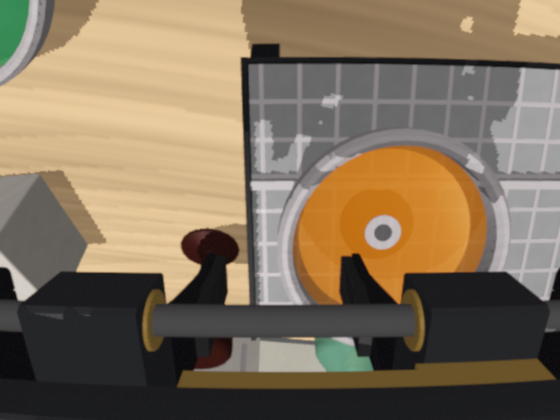

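```bash
python3 - <<'E'
from h import *
z=np.load("rack.npz");R=z["R"]@Ro.from_euler("z",np.radians(35)).as_matrix();n=z["n"]
G=z["C"]+n*.028-R[:,1]*.0655
np.savez("g1.npz",R=R,G=G);print(G,R.round(3))
plan(G+n*.05,R)
E
```

```text
[0.54153478 0.00150971 0.12807307] [[-0.814  0.34   0.471]
 [ 0.427  0.899  0.091]
 [-0.393  0.275 -0.878]]
call 0 rows 5.1 [0.1221, 0.0396, -0.0008, 0.0017, -0.0037, 0.7754]
```

>>> step_arm --pt "0.122 0.0396 -0.001 0.002 -0.004 0.775 0.31" --pt "0.122 0.0396 -0.001 0.002 -0.004 0.775 0.31" --pt "0.122 0.0396 -0.001 0.002 -0.004 0.775 0.31" --pt "0.122 0.0396 -0.001 0.002 -0.004 0.775 0.31" --pt "0.122 0.0396 -0.001 0.002 -0.004 0.775 0.31" --pt "0.122 0.0396 -0.001 0.002 -0.004 0.775 0.31" --pt "0.122 0.0396 -0.001 0.002 -0.004 0.775 0.31" --pt "0.122 0.0396 -0.001 0.002 -0.004 0.775 0.31"

```text
time_s: 2.83
position: [0.5197, -0.0025, 0.1733]
tcp_rot: [[-0.815, 0.333, 0.474], [0.421, 0.903, 0.09], [-0.398, 0.273, -0.876]]
force: [-1.6, -0.4, 1.0]
opening: 0.344
grasp_force: 0.0
```

```bash
python3 - <<'E'
from h import *
z=np.load("g1.npz")
st=read_state();plan(z["G"],z["R"],st);print(st["joint_positions"].round(1),st["opening"])
c=capture("wrist");save(c,"pics/w3.png")
E
```

```text
call 0 rows 1.3 [0.0063, -0.0051, 0.1677, 0.0018, 0.0049, 0.01]
[ -20.7   24.9  121.2   59.7   17.  -142.4] 0.34446333913190363
```

View pics/w3.png

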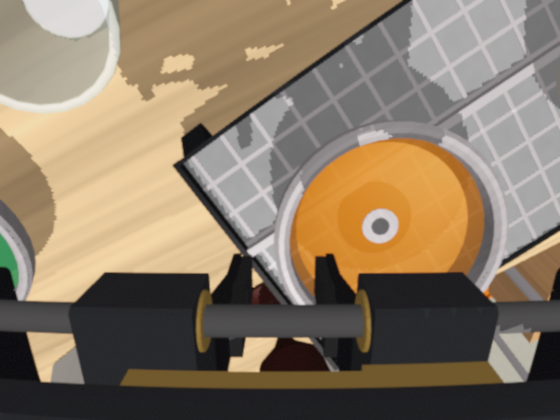

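>>> step_arm --pt "0.006 -0.005 0.05 0.002 0.005 0.01 0.31" --pt "0.006 -0.005 0.09 0.002 0.005 0.01 0.31" --pt "0.006 -0.005 0.125 0.002 0.005 0.01 0.31" --pt "0.006 -0.005 0.15 0.002 0.005 0.01 0.31" --pt "0.006 -0.005 0.168 0.002 0.005 0.01 0.31" --pt "0.006 -0.005 0.168 0.002 0.005 0.01 0.31" --pt "0.006 -0.005 0.168 0.002 0.005 0.01 0.31"

```text
time_s: 3.47
position: [0.541, 0.0012, 0.1273]
tcp_rot: [[-0.814, 0.342, 0.469], [0.43, 0.899, 0.09], [-0.391, 0.275, -0.878]]
force: [-0.4, 0.1, -0.4]
opening: 0.348
grasp_force: 0.0
```

```bash
python3 - <<'E'
from h import *
z=np.load("g1.npz")
st=read_state();plan(z["G"],z["R"],st);print(st["joint_positions"].round(1),st["force"],st["moment"])
E
```

```text
call 0 rows 0.0 [-0.0021, 0.0022, -0.0012, -0.0011, -0.0017, -0.0031]
[ -19.1   32.   120.    78.8   14.1 -160.2] [-0.44092438  0.14615529 -0.4121127 ] [0.01616879 0.23566149 0.03263307]
```

>>> step_arm --pt "0 0 0 0 0 0 0.6" --pt "0 0 0 0 0 0 0.75" --pt "0 0 0 0 0 0 0.9" --pt "0 0 0 0 0 0 1" --pt "0 0 0 0 0 0 1" --pt "0 0 0 0 0 0 1" --pt "0 0 0 0 0 0 1" --pt "0 0 0 0 0 0 1"

```text
time_s: 4.13
position: [0.5419, 0.0013, 0.1282]
tcp_rot: [[-0.813, 0.342, 0.472], [0.431, 0.898, 0.091], [-0.392, 0.277, -0.877]]
force: [3.4, 2.5, 2.2]
opening: 0.101
grasp_force: 30.0
```

>>> step_arm --pt "0 0 -0.01 0 0 0 1" --pt "0 0 -0.03 0 0 0 1" --pt "0 0 -0.06 0 0 0 1" --pt "0 0 -0.1 0 0 0 1" --pt "0 0 -0.14 0 0 0 1" --pt "0 0 -0.18 0 0 0 1" --pt "0 0 -0.2 0 0 0 1" --pt "0 0 -0.2 0 0 0 1"

```text
time_s: 4.8
position: [0.5108, -0.0045, 0.18]
tcp_rot: [[-0.815, 0.343, 0.468], [0.429, 0.899, 0.088], [-0.391, 0.273, -0.879]]
force: [1.0, -0.9, -1.4]
opening: 0.098
grasp_force: 30.0
```

```bash
python3 - <<'E'
from h import *
st=read_state();print(st["joint_positions"].round(1),st["force"],st["moment"],st["opening"],st["grasp_force"])
c=capture("wrist");c["st"]=st;np.save("w4.npy",c,allow_pickle=True);save(c,"pics/w4.png")
E
```

```text
[ -21.4   23.5  121.7   56.1   17.7 -138.7] [ 0.98059783 -0.89809976 -1.36987248] [-0.15555753  0.44937462  0.01829954] 0.09847130079387724 30.012309551239014
```

View pics/w4.png

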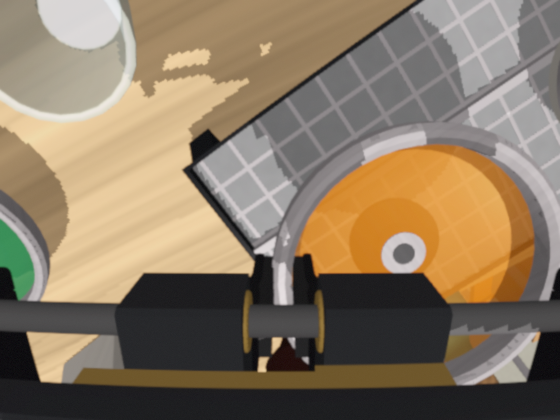

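```bash
cat >> h.py <<'E'
def hub(c,h0,h1,box,smin=120):
    """subpixel centre of the grey hub inside a coloured region; box=u0,v0,u1,v1"""
    u0,v0,u1,v1=box; hsv=cv2.cvtColor(c["image"],cv2.COLOR_RGB2HSV)[v0:v1,u0:u1]
    m=((hsv[...,0]>=h0)&(hsv[...,0]<=h1)&(hsv[...,1]>smin)).astype(np.uint8)
    k=max(cv2.findContours(m,cv2.RETR_EXTERNAL,cv2.CHAIN_APPROX_NONE)[0],key=cv2.contourArea)
    f=cv2.drawContours(np.zeros_like(m),[k],-1,1,-1)
    q=cv2.erode(f,np.ones((5,5)))&(1-m)
    n,l,s,ce=cv2.connectedComponentsWithStats(q); 
    if n<2: return None
    i=1+np.argmax(s[1:,4]); return ce[i]+[u0,v0],s[i,4],k[:,0]+[u0,v0]
def tri(rs):
    A=0;b=0
    for o,d in rs:
        d=d/np.linalg.norm(d);M=np.eye(3)-np.outer(d,d);A=A+M;b=b+M@o
    return np.linalg.solve(A,b)
E
python3 - <<'E'
from h import *
S=np.load("scene0.npy",allow_pickle=True).item();D=np.load("side0.npy",allow_pickle=True).item()
rs=[]
for c,b in((S,(175,160,240,212)),(D,(235,265,320,335))):
    h,a,k=hub(c,50,90,b);T=pose(c);print(h,a,plane(c,T,*h,.022));rs.append(ray(c,T,*h))
    k=k.astype(float);print("green extents",k.min(0),k.max(0), "L/R mid on z.05",[plane(c,T,*k[i],.048).round(4) for i in (k[:,0].argmin(),k[:,0].argmax())])
P=tri(rs);print(P,[proj(c,pose(c),P) for c in(S,D)])
E
```

```text
[206.11904762 190.11904762] 42 [ 0.4738944  -0.24168402  0.022     ]
green extents [184. 170.] [227. 202.] L/R mid on z.05 [array([ 0.4949, -0.3138,  0.048 ]), array([ 0.4573, -0.1672,  0.048 ])]
[276.21126761 303.6056338 ] 71 [ 0.47354973 -0.23952662  0.022     ]
green extents [246. 278.] [307. 319.] L/R mid on z.05 [array([ 0.3973, -0.224 ,  0.048 ]), array([ 0.5497, -0.2575,  0.048 ])]
[ 0.47394927 -0.24102587  0.02306046] [array([[206.25434983, 189.98681516]]), array([[276.42605638, 303.75173719]])]
```

```bash
python3 - <<'E'
from h import *
c=np.load("w4.npy",allow_pickle=True).item();st=c["st"]
T=np.array(c["T_tool_cam"]); h,a,k=hub(c,8,24,(290,140,540,290),140);print(h,a)
for z in(.043,.046,.049): print(z,proj(c,T,[[0,.0655,z]]),proj(c,T,[[-.061,.0655,z-.018]]), proj(c,T,[[0,.0655+.061,z-.018]]))
print("hub at tool z=.045",plane(c,T,*h,.045))
# vertical target orientation: yaw only
R=np.array(st["tcp_rot"]);print(R.round(3))
z=np.load("rack.npz")
yaw=.19-np.radians(35)
Rv=frame(yaw,0);print(Rv.round(3))
G=np.array([.474,-.241,.068+.022])-Rv[:,1]*.0655
np.savez("p1.npz",R=Rv,G=G)
print(G); plan(G+[0,0,.12],Rv,st)
E
```

```text
Traceback (most recent call last):
TypeError: cannot unpack non-iterable NoneType object
```

```bash
python3 - <<'E'
from h import *
c=np.load("w4.npy",allow_pickle=True).item();st=c["st"]
T=np.array(c["T_tool_cam"]); h=(404,252.5)
for z in(.043,.046,.049): print(z,proj(c,T,[[0,.0655,z]]))
print("hub at tool z=.045",plane(c,T,*h,.045))
yaw=.19-np.radians(35)
Rv=frame(yaw,0);print(Rv.round(3))
G=np.array([.474,-.241,.068+.022])-Rv[:,1]*.0655
np.savez("p1.npz",R=Rv,G=G)
print(G); plan(G+[0,0,.12],Rv,st)
E
```

```text
0.043 [[406.22971565 258.7809382 ]]
0.046 [[404.49478612 256.50922182]]
0.049 [[402.80681322 254.3001848 ]]
hub at tool z=.045 [0.00279428 0.06462759 0.045     ]
[[-0.913  0.409  0.   ]
 [ 0.409  0.913  0.   ]
 [ 0.     0.    -1.   ]]
[ 0.44723995 -0.30078419  0.09      ]
call 0 rows 3.9 [-0.145, -0.4666, -0.1371, 0.1806, 0.2594, -0.0013]
call 1 rows 3.9 [-0.1206, -0.4834, -0.0966, 0.1806, 0.2594, -0.0013]
```

>>> step_arm --pt "-0.01 -0.04 -0.03 0.01 0.015 0 1" --pt "-0.03 -0.1 -0.06 0.03 0.04 0 1" --pt "-0.055 -0.17 -0.08 0.06 0.085 0 1" --pt "-0.08 -0.25 -0.1 0.09 0.13 0 1" --pt "-0.105 -0.33 -0.12 0.12 0.175 0 1" --pt "-0.125 -0.4 -0.13 0.15 0.215 0 1" --pt "-0.14 -0.45 -0.137 0.175 0.25 0 1" --pt "-0.145 -0.467 -0.137 0.181 0.259 0 1"

```text
time_s: 5.52
position: [0.4816, -0.1553, 0.1942]
tcp_rot: [[-0.886, 0.395, 0.244], [0.417, 0.908, 0.045], [-0.203, 0.141, -0.969]]
force: [0.6, -0.1, -2.0]
opening: 0.105
grasp_force: 30.0
```

>>> step_arm --pt "-0.01 -0.04 -0.01 0.015 0.02 0 1" --pt "-0.03 -0.1 -0.025 0.04 0.06 0 1" --pt "-0.05 -0.18 -0.04 0.07 0.1 0 1" --pt "-0.07 -0.26 -0.055 0.1 0.145 0 1" --pt "-0.09 -0.34 -0.07 0.13 0.19 0 1" --pt "-0.105 -0.41 -0.082 0.155 0.225 0 1" --pt "-0.117 -0.46 -0.092 0.175 0.25 0 1" --pt "-0.121 -0.483 -0.0965 0.181 0.259 0 1"

```text
time_s: 6.18
position: [0.4492, -0.3018, 0.2083]
tcp_rot: [[-0.912, 0.411, 0.002], [0.411, 0.912, 0.002], [-0.001, 0.003, -1.0]]
force: [0.3, 0.9, -2.5]
opening: 0.099
grasp_force: 30.0
```

```bash
python3 - <<'E'
from h import *
st=read_state();print(st["position"],st["joint_positions"].round(1),st["force"],st["opening"])
z=np.load("p1.npz");plan(z["G"]+[0,0,.05],z["R"],st)
for n in("wrist","scene","side"):
    c=capture(n);c["st"]=st;np.save(n+"5.npy",c,allow_pickle=True);save(c,f"pics/{n}5.png")
w=cv2.imread("pics/wrist5.png");s=cv2.imread("pics/scene5.png");d=cv2.imread("pics/side5.png")
o=np.zeros((600,800,3),np.uint8);o[:300,:400]=cv2.resize(w,(400,300));o[:300,400:]=cv2.resize(s[130:250,120:280],(400,300),interpolation=3);o[300:,:400]=cv2.resize(d[170:350,170:410],(400,300),interpolation=3)
o[300:,400:]=cv2.resize(w[150:390,240:560],(400,300),interpolation=3)
cv2.imwrite("pics/m5.png",o)
E
```

```text
[ 0.4491953  -0.30182657  0.20834171] [ -45.8   26.8   96.5    0.2   56.7 -111.7] [ 0.33193116  0.86089477 -2.54532571] 0.09873913826036466
call 0 rows 1.8 [0.0076, -0.0001, 0.2278, 0.0035, 0.0013, -0.0036]
```

View pics/m5.png

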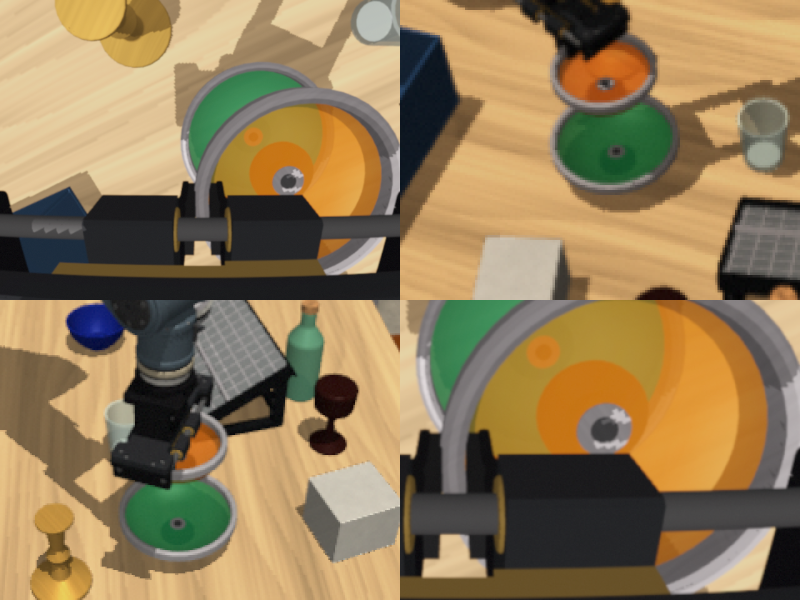

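```bash
cat >> h.py <<'E'
def lidfit(c,h,r,thr=110,angs=np.r_[170:380:3],rmin=40,hubz=.0165,smax=True):
    """lid in tool frame from wrist picture: saturation edge (radius r, band's lower edge) + hub pixel h"""
    from scipy.optimize import least_squares
    T=np.array(c["T_tool_cam"]);s=cv2.cvtColor(c["image"],cv2.COLOR_RGB2HSV)[...,1].astype(np.float32)
    s=cv2.GaussianBlur(s,(3,3),0); P=[]
    for a in np.radians(angs):
        t=np.arange(rmin,160,.5);u=h[0]+t*np.cos(a);v=h[1]+t*np.sin(a)
        g=cv2.remap(s,u.astype(np.float32)[None],v.astype(np.float32)[None],1)[0]
        i=np.where(g<thr)[0]
        if len(i) and 2<u[i[0]]<557 and v[i[0]]>2: P.append((u[i[0]],v[i[0]]))
    rays=[ray(c,T,*p) for p in P]; oh,dh=ray(c,T,*h)
    def f(x):
        n=np.array([x[3],x[4],-1]);n/=np.linalg.norm(n);C=x[:3]
        e=[np.linalg.norm(o+d*((C-o)@n)/(d@n)-C)-r for o,d in rays]
        H=C-n*hubz; q=oh+dh*((H-oh)@dh)/(dh@dh)-H
        return np.r_[e,q*3]
    x=least_squares(f,[0,r+.004,.028,0,0],loss="soft_l1",f_scale=.001)
    return x.x,np.median(np.abs(x.fun[:-3])),len(P)
E
python3 - <<'E'
from h import *
for w,h in(("w4.npy",(404,252.5)),("wrist5.npy",(402.4,254))):
    c=np.load(w,allow_pickle=True).item()
    for thr in(90,120): x,e,n=lidfit(c,h,.061,thr);print(w,x.round(4),e,n,"tilt deg",np.degrees(x[3:]).round(2))
E
```

```text
w4.npy [ 0.0018  0.0662  0.0283 -0.04    0.0137] 0.00034715808263771977 70 tilt deg [-2.29  0.79]
w4.npy [ 0.0015  0.0664  0.029  -0.04    0.015 ] 0.0003452152526802997 70 tilt deg [-2.29  0.86]
wrist5.npy [ 0.0014  0.0666  0.0274 -0.0205  0.0298] 0.0002742412457726398 70 tilt deg [-1.17  1.71]
wrist5.npy [ 0.0011  0.0668  0.0279 -0.0229  0.0323] 0.0002978278785077705 70 tilt deg [-1.31  1.85]
```

```bash
cat > place.py <<'E'
from h import *
import sys
def tgt(C,nt,axis,z,yaw):
    """tool pose so that lid (centre C of band's lower edge, normal nt, tool frame) is level, knob end at axis,z"""
    nt=np.array(nt)/np.linalg.norm(nt);O=np.array(C)-nt*.040
    R0=frame(yaw,0);q=Ro.align_vectors([[0,0,1.]],[R0@nt])[0].as_matrix();R=q@R0
    return np.r_[axis,z]-R@O,R
E
python3 - <<'E'
from place import *
for dz in(.03,.006):
    p,R=tgt([.0012,.0667,.028],[-.022,.030,-1],[.474,-.241],.022+dz,.19-np.radians(35));print(p);plan(p,R)
E
```

```text
[ 0.44697207 -0.30286627  0.11800741]
call 0 rows 2.3 [-0.0005, -0.0141, 0.3009, -0.0319, -0.0288, -0.0039]
[ 0.44697207 -0.30286627  0.09400741]
call 0 rows 2.9 [-0.0005, -0.0145, 0.3809, -0.0319, -0.0288, -0.0039]
```

>>> step_arm --pt "0 -0.005 0.04 -0.01 -0.01 0 1" --pt "0 -0.008 0.1 -0.015 -0.015 0 1" --pt "0 -0.012 0.16 -0.02 -0.02 -0.002 1" --pt "0 -0.014 0.22 -0.032 -0.029 -0.004 1" --pt "0 -0.014 0.28 -0.032 -0.029 -0.004 1" --pt "0 -0.014 0.33 -0.032 -0.029 -0.004 1" --pt "0 -0.014 0.36 -0.032 -0.029 -0.004 1" --pt "0 -0.014 0.37 -0.032 -0.029 -0.004 1"

```text
time_s: 7.0
position: [0.4465, -0.302, 0.0968]
tcp_rot: [[-0.913, 0.407, 0.031], [0.408, 0.913, 0.019], [-0.02, 0.03, -0.999]]
force: [-0.4, -0.5, -2.6]
opening: 0.098
grasp_force: 30.0
```

>>> step_arm --pt "0 0 0.005 0 0 0 1" --pt "0 0 0.01 0 0 0 1" --pt "0 0 0.01 0 0 0 1" --pt "0 0 0.01 0 0 0 1"

```text
time_s: 7.33
position: [0.4479, -0.3045, 0.0961]
tcp_rot: [[-0.912, 0.408, 0.034], [0.408, 0.913, 0.015], [-0.025, 0.027, -0.999]]
force: [-0.9, 0.7, -2.4]
opening: 0.098
grasp_force: 30.0
```

```bash
python3 - <<'E'
from place import *
st=read_state();p,R=tgt([.0012,.0667,.028],[-.022,.030,-1],[.474,-.241],.022,.19-np.radians(35));plan(p,R,st)
print(st["position"],p,st["force"],st["moment"])
S=capture("scene");np.save("scene6.npy",S,allow_pickle=True);T=pose(S)
r=hub(S,3,20,(175,140,240,212));print("hub amber",r and (r[0],r[1],plane(S,T,*r[0],.045+.006)))
E
```

```text
call 0 rows 0.2 [0.0055, 0.0029, 0.0269, -0.0035, 0.0043, 0.0005]
[ 0.44785582 -0.30446481  0.09608914] [ 0.44697207 -0.30286627  0.08800741] [-0.85062739  0.66352859 -2.37179771] [-1.16132702e-01  1.48241862e-01 -1.17298500e-04]
hub amber (array([231.5, 166. ]), np.int32(2), array([ 0.36428981, -0.18555917,  0.051     ]))
```

>>> step_arm --pt "0.003 0.002 0.006 0 0 0 1" --pt "0.005 0.003 0.012 0 0 0 1" --pt "0.005 0.003 0.018 0 0 0 1" --pt "0.005 0.003 0.018 0 0 0 1"

```text
time_s: 7.72
position: [0.4463, -0.3024, 0.0896]
tcp_rot: [[-0.912, 0.408, 0.033], [0.409, 0.913, 0.016], [-0.023, 0.028, -0.999]]
force: [-0.3, -0.3, -1.9]
opening: 0.101
grasp_force: 30.0
```

>>> step_arm --pt "0 0 0.003 0 0 0 1" --pt "0 0 0.006 0 0 0 1" --pt "0 0 0.006 0 0 0 1"

```text
time_s: 7.97
position: [0.4466, -0.3026, 0.0879]
tcp_rot: [[-0.912, 0.408, 0.033], [0.409, 0.913, 0.016], [-0.024, 0.028, -0.999]]
force: [1.1, -0.2, -3.0]
opening: 0.098
grasp_force: 30.0
```

>>> step_arm --pt "0 0 0.003 0 0 0 1" --pt "0 0 0.004 0 0 0 1" --pt "0 0 0.004 0 0 0 1"

```text
time_s: 8.22
position: [0.4468, -0.303, 0.0873]
tcp_rot: [[-0.912, 0.408, 0.033], [0.408, 0.913, 0.015], [-0.024, 0.027, -0.999]]
force: [-1.3, -0.7, 1.2]
opening: 0.102
grasp_force: 30.0
```

>>> step_arm --pt "0 0 0.003 0 0 0 1" --pt "0 0 0.004 0 0 0 1" --pt "0 0 0.004 0 0 0 1"

```text
time_s: 8.47
position: [0.447, -0.3034, 0.0867]
tcp_rot: [[-0.913, 0.408, 0.034], [0.408, 0.913, 0.014], [-0.025, 0.027, -0.999]]
force: [-1.9, -2.7, 6.3]
opening: 0.105
grasp_force: 30.0
```

>>> step_arm --pt "0 0 0 0 0 0 0.7" --pt "0 0 0 0 0 0 0.55" --pt "0 0 0 0 0 0 0.4" --pt "0 0 0 0 0 0 0.4" --pt "0 0 0 0 0 0 0.4" --pt "0 0 0 0 0 0 0.4"

```text
time_s: 8.97
position: [0.4467, -0.3025, 0.0856]
tcp_rot: [[-0.912, 0.408, 0.033], [0.409, 0.913, 0.016], [-0.024, 0.028, -0.999]]
force: [-0.8, -0.4, 1.0]
opening: 0.301
grasp_force: 0.0
```

>>> step_arm --pt "0 0 -0.03 0 0 0 0.4" --pt "0 0 -0.08 0 0 0 0.4" --pt "0 0 -0.16 0 0 0 0.4" --pt "0 0 -0.26 0 0 0 0.4" --pt "0 0 -0.36 0 0 0 0.4" --pt "0 0 -0.42 0 0 0 0.4" --pt "0 0 -0.42 0 0 0 0.4"

```text
time_s: 9.55
position: [0.4444, -0.3065, 0.2165]
tcp_rot: [[-0.912, 0.408, 0.04], [0.408, 0.913, 0.008], [-0.033, 0.024, -0.999]]
force: [0.4, -0.3, -0.1]
opening: 0.304
grasp_force: 0.0
```

```bash
python3 - <<'E'
from h import *
st=read_state();c=capture("wrist");c["st"]=st;np.save("wrist7.npy",c,allow_pickle=True);save(c,"pics/wrist7.png")
S=capture("scene");D=capture("side")
np.save("scene7.npy",S,allow_pickle=True);np.save("side7.npy",D,allow_pickle=True)
for n,X,b in(("s",S,(175,140,240,220)),("d",D,(235,255,320,335))):
    save(X,f"pics/{n}7.png")
    for h0,h1,nm in((3,22,"amber"),(45,90,"green")):
        r=hub(X,h0,h1,b); print(n,nm,r and (r[0],r[1],r[2].min(0),r[2].max(0),plane(X,pose(X),*r[0],.045)))
print(st["position"],st["joint_positions"].round(1))
# predicted amber hub px
A=np.array([.474,-.241,.045]);print([proj(X,pose(X),A).round(1) for X in(S,D)], proj(c,pose(c,st),A))
o=np.zeros((600,800,3),np.uint8);w=cv2.imread("pics/wrist7.png");s=cv2.imread("pics/s7.png");d=cv2.imread("pics/d7.png")
o[:300,:400]=cv2.resize(w,(400,300));o[:300,400:]=cv2.resize(s[140:230,150:270],(400,300),interpolation=3);o[300:,:400]=cv2.resize(d[240:345,210:350],(400,300),interpolation=3)
cv2.imwrite("pics/m7.png",o)
E
```

```text
s amber (array([216., 147.]), np.int32(1), array([175, 140]), array([239, 219]), array([ 0.28949121, -0.27585814,  0.045     ]))
s green None
d amber None
d green None
[ 0.44435506 -0.30648737  0.21652908] [ -47.5   25.5   97.3    2.4   56.  -114.8]
[array([[205.6, 186.1]]), array([[276.6, 297.9]])] [[361.34248704 190.9696841 ]]
```

```bash
python3 - <<'E'
from h import *
for n,b in(("scene7",(175,140,240,220)),("side7",(235,255,320,335)),("wrist7",(200,60,520,330))):
    X=np.load(n+".npy",allow_pickle=True).item();T=pose(X,X.get("st"))
    for sm in(150,170,190):
        r=hub(X,2,24,b,sm); print(n,sm,r and (r[0].round(1),r[1],r[2].min(0),r[2].max(0),plane(X,T,*r[0],.045).round(4)))
E
```

```text
scene7 150 None
scene7 170 None
scene7 190 None
side7 150 None
side7 170 None
side7 190 None
wrist7 150 (array([359.3, 191.5]), np.int32(641), array([327, 158]), array([383, 214]), array([ 0.4737, -0.2428,  0.045 ]))
wrist7 170 (array([359.3, 191.5]), np.int32(665), array([327, 158]), array([383, 213]), array([ 0.4737, -0.2428,  0.045 ]))
wrist7 190 (array([359.4, 191.5]), np.int32(698), array([327, 158]), array([382, 213]), array([ 0.4737, -0.2427,  0.045 ]))
```

```bash
python3 - <<'E'
from h import *
z=np.load("rack.npz");n=z["n"];R=z["R"]@Ro.from_euler("z",np.radians(20)).as_matrix()
Cw=z["C"]+np.array([-.0346,.1805,-.0005]);G=Cw+n*.028-R[:,1]*.0475
np.savez("g2.npz",R=R,G=G,Cw=Cw);print(G,G+n*.06);plan(G+n*.06,R)
E
```

```text
[0.52360765 0.19440057 0.137796  ] [0.49535977 0.18896795 0.19045096]
call 0 rows 6.4 [0.2557, 0.7852, 0.0512, -0.1317, -0.266, -0.1651]
call 1 rows 6.4 [0.1668, 0.8054, 0.0896, -0.1317, -0.266, -0.1651]
```

>>> step_arm --pt "0.03 0.1 0.005 -0.016 -0.033 -0.02 0.31" --pt "0.065 0.2 0.01 -0.033 -0.066 -0.04 0.31" --pt "0.1 0.31 0.02 -0.05 -0.1 -0.06 0.31" --pt "0.14 0.43 0.03 -0.07 -0.14 -0.09 0.31" --pt "0.18 0.55 0.035 -0.09 -0.18 -0.115 0.31" --pt "0.22 0.67 0.04 -0.11 -0.22 -0.14 0.31" --pt "0.256 0.785 0.051 -0.132 -0.266 -0.165 0.31" --pt "0.256 0.785 0.051 -0.132 -0.266 -0.165 0.31"

```text
time_s: 10.37
position: [0.464, -0.051, 0.1983]
tcp_rot: [[-0.93, 0.268, 0.253], [0.289, 0.956, 0.047], [-0.229, 0.117, -0.966]]
force: [-0.7, -0.1, -0.5]
opening: 0.346
grasp_force: 0.0
```

>>> step_arm --pt "0.02 0.1 0.01 -0.016 -0.033 -0.02 0.31" --pt "0.045 0.22 0.025 -0.033 -0.066 -0.04 0.31" --pt "0.07 0.34 0.04 -0.055 -0.11 -0.07 0.31" --pt "0.1 0.46 0.05 -0.075 -0.15 -0.09 0.31" --pt "0.125 0.58 0.065 -0.095 -0.19 -0.12 0.31" --pt "0.15 0.7 0.08 -0.115 -0.23 -0.145 0.31" --pt "0.167 0.805 0.09 -0.132 -0.266 -0.165 0.31" --pt "0.167 0.805 0.09 -0.132 -0.266 -0.165 0.31"

```text
time_s: 11.03
position: [0.4937, 0.1927, 0.1884]
tcp_rot: [[-0.877, 0.111, 0.468], [0.174, 0.98, 0.094], [-0.448, 0.163, -0.879]]
force: [-0.7, 0.5, 0.1]
opening: 0.343
grasp_force: 0.0
```

```bash
python3 - <<'E'
from h import *
z=np.load("g2.npz");st=read_state();print(st["joint_positions"].round(1),st["opening"])
plan(z["G"]+np.load("rack.npz")["n"]*.06,z["R"],st);plan(z["G"],z["R"],st)
c=capture("wrist");c["st"]=st;np.save("wrist8.npy",c,allow_pickle=True);save(c,"pics/wrist8.png")
T=pose(c,st);n=np.load("rack.npz")["n"];Cw=z["Cw"]
# hub / rim check: white-lid hub: dark dot near prediction
H=Cw-n*.0175;h=proj(c,T,H)[0];print("pred hub",h)
g=cv2.cvtColor(c["image"],cv2.COLOR_RGB2GRAY);u,v=h.astype(int);w=g[v-30:v+30,u-30:u+30]
m=(w<w.max()*.55).astype(np.uint8);k,l,s,ce=cv2.connectedComponentsWithStats(m);print([(x[4],(y+[u-30,v-30]).round(1)) for x,y in zip(s[1:],ce[1:]) if x[4]>15])
E
```

```text
[  8.5  23.3 118.8   8.2   9.5 -80.5] 0.34337018933345537
call 0 rows 0.1 [-0.01, -0.0106, -0.0048, 0.0033, -0.0046, 0.0078]
call 0 rows 1.5 [-0.0107, -0.0111, 0.1952, 0.0033, -0.0046, 0.0078]
pred hub [347.22129094 227.58024474]
[(np.int32(189), array([343.6, 230.2])), (np.int32(25), array([329. , 255.1]))]
```

>>> step_arm --pt "-0.016 -0.018 0.04 0.003 -0.005 0.008 0.31" --pt "-0.016 -0.018 0.08 0.003 -0.005 0.008 0.31" --pt "-0.016 -0.018 0.12 0.003 -0.005 0.008 0.31" --pt "-0.016 -0.018 0.155 0.003 -0.005 0.008 0.31" --pt "-0.016 -0.018 0.18 0.003 -0.005 0.008 0.31" --pt "-0.016 -0.018 0.195 0.003 -0.005 0.008 0.31" --pt "-0.016 -0.018 0.195 0.003 -0.005 0.008 0.31" --pt "-0.016 -0.018 0.195 0.003 -0.005 0.008 0.31"

```text
time_s: 11.75
position: [0.5265, 0.1862, 0.1394]
tcp_rot: [[-0.872, 0.126, 0.472], [0.188, 0.978, 0.086], [-0.451, 0.164, -0.877]]
force: [0.2, 0.6, -0.2]
opening: 0.344
grasp_force: 0.0
```

```bash
python3 - <<'E'
from h import *
z=np.load("g2.npz");st=read_state();print(st["joint_positions"].round(1),st["force"])
plan(z["G"],z["R"],st)
E
```

```text
[  7.2  30.9 117.3  25.9   3.4 -98.6] [ 0.15104442  0.59596326 -0.19969984]
call 0 rows 0.2 [0.0159, 0.0248, 0.0025, -0.005, 0.003, -0.0103]
```

>>> step_arm --pt "0.011 0.018 0.003 -0.005 0.003 -0.01 0.31" --pt "0.011 0.018 0.003 -0.005 0.003 -0.01 0.31" --pt "0.011 0.018 0.003 -0.005 0.003 -0.01 0.31" --pt "0.011 0.018 0.003 -0.005 0.003 -0.01 0.31"

```text
time_s: 12.08
position: [0.5248, 0.1937, 0.1392]
tcp_rot: [[-0.874, 0.115, 0.473], [0.178, 0.98, 0.092], [-0.453, 0.165, -0.876]]
force: [-0.3, -0.1, -0.2]
opening: 0.346
grasp_force: 0.0
```

```bash
python3 - <<'E'
from h import *
z=np.load("g2.npz");st=read_state();print(st["joint_positions"].round(1),st["force"])
plan(z["G"],z["R"],st)
c=capture("wrist");c["st"]=st;np.save("wrist9.npy",c,allow_pickle=True)
T=pose(c,st);n=np.load("rack.npz")["n"];Cw=z["Cw"]
H=Cw-n*.0175;h=proj(c,T,H)[0];print("pred hub",h)
g=cv2.cvtColor(c["image"],cv2.COLOR_RGB2GRAY);u,v=h.astype(int);w=g[v-30:v+30,u-30:u+30]
m=(w<w.max()*.55).astype(np.uint8);k,l,s,ce=cv2.connectedComponentsWithStats(m);print([(x[4],(y+[u-30,v-30]).round(1)) for x,y in zip(s[1:],ce[1:]) if x[4]>15])
E
```

```text
[  8.1  31.  117.3  25.5   3.3 -98.1] [-0.31723802 -0.12328082 -0.18569334]
call 0 rows 0.1 [0.0061, 0.0012, 0.0023, 0.0024, 0.0029, 0.0026]
pred hub [372.31866599 253.53814877]
[(np.int32(330), array([368. , 257.5])), (np.int32(424), array([379.3, 277.7]))]
```

>>> step_arm --pt "0 -0.006 0.002 0 0 0 0.5" --pt "0 -0.006 0.002 0 0 0 0.65" --pt "0 -0.006 0.002 0 0 0 0.8" --pt "0 -0.006 0.002 0 0 0 1" --pt "0 -0.006 0.002 0 0 0 1" --pt "0 -0.006 0.002 0 0 0 1" --pt "0 -0.006 0.002 0 0 0 1" --pt "0 -0.006 0.002 0 0 0 1"

```text
time_s: 12.8
position: [0.5248, 0.1919, 0.138]
tcp_rot: [[-0.874, 0.115, 0.472], [0.178, 0.98, 0.092], [-0.452, 0.165, -0.877]]
force: [-1.0, 0.1, 0.7]
opening: 0.111
grasp_force: 29.9
```

>>> step_arm --pt "0 0 -0.01 0 0 0 1" --pt "0 0 -0.03 0 0 0 1" --pt "0 0 -0.06 0 0 0 1" --pt "0 0 -0.1 0 0 0 1" --pt "0 0 -0.14 0 0 0 1" --pt "0 0 -0.18 0 0 0 1" --pt "0 0 -0.2 0 0 0 1" --pt "0 0 -0.2 0 0 0 1"

```text
time_s: 13.47
position: [0.4962, 0.1863, 0.1914]
tcp_rot: [[-0.873, 0.115, 0.473], [0.178, 0.98, 0.092], [-0.453, 0.165, -0.876]]
force: [0.2, -0.2, -1.9]
opening: 0.108
grasp_force: 29.9
```

```bash
python3 - <<'E'
from place import *
st=read_state();print(st["joint_positions"].round(1),st["force"],st["opening"],st["grasp_force"])
yaw=.19-np.radians(20)
p,R=tgt([0,.0475,.028],[0,0,-1],[.4737,-.2425],.044+.12,yaw);print(p);plan(p,R,st)
E
```

```text
[  7.6  23.  118.9  10.    9.5 -82.8] [ 0.18124987 -0.22029759 -1.85393962] 0.10763951745580555 29.93759059725562
[ 0.46617619 -0.28940034  0.232     ]
call 0 rows 6.1 [-0.1283, -0.7714, -0.1559, 0.1098, 0.301, 0.0014]
call 1 rows 6.1 [-0.097, -0.783, -0.1153, 0.1098, 0.301, 0.0014]
```

>>> step_arm --pt "-0.01 -0.04 -0.03 0.008 0.015 0 1" --pt "-0.025 -0.13 -0.06 0.02 0.05 0 1" --pt "-0.045 -0.24 -0.085 0.036 0.095 0 1" --pt "-0.065 -0.36 -0.11 0.053 0.14 0 1" --pt "-0.085 -0.48 -0.13 0.07 0.19 0 1" --pt "-0.105 -0.6 -0.145 0.087 0.235 0 1" --pt "-0.12 -0.71 -0.155 0.1 0.275 0 1" --pt "-0.128 -0.771 -0.156 0.11 0.301 0 1"

```text
time_s: 14.13
position: [0.483, -0.0556, 0.2112]
tcp_rot: [[-0.958, 0.149, 0.245], [0.165, 0.985, 0.044], [-0.235, 0.082, -0.968]]
force: [1.6, 0.6, -1.7]
opening: 0.105
grasp_force: 30.0
```

>>> step_arm --pt "-0.01 -0.09 -0.015 0.013 0.035 0 1" --pt "-0.025 -0.19 -0.03 0.027 0.075 0 1" --pt "-0.04 -0.3 -0.045 0.043 0.12 0 1" --pt "-0.055 -0.42 -0.065 0.06 0.165 0 1" --pt "-0.07 -0.54 -0.08 0.076 0.21 0 1" --pt "-0.083 -0.65 -0.095 0.091 0.25 0 1" --pt "-0.093 -0.74 -0.11 0.104 0.285 0 1" --pt "-0.097 -0.783 -0.115 0.11 0.301 0 1"

```text
time_s: 14.8
position: [0.4678, -0.2938, 0.2311]
tcp_rot: [[-0.987, 0.159, 0.001], [0.159, 0.987, -0.004], [-0.002, -0.004, -1.0]]
force: [0.2, -0.2, -1.3]
opening: 0.108
grasp_force: 30.0
```

>>> step_arm --pt "0 0 0 0 0 0 1" --pt "0 0 0 0 0 0 1"

```text
time_s: 14.97
position: [0.4663, -0.2886, 0.2303]
tcp_rot: [[-0.987, 0.158, -0.001], [0.158, 0.987, 0.002], [0.002, 0.001, -1.0]]
force: [-0.8, 0.7, -1.7]
opening: 0.108
grasp_force: 30.0
```

```bash
python3 - <<'E'
from h import *
st=read_state();print(st["position"],st["tcp_rot"].round(3),st["joint_positions"].round(1),st["force"],st["opening"])
c=capture("wrist");c["st"]=st;np.save("wrist10.npy",c,allow_pickle=True);save(c,"pics/wrist10.png")
S=capture("scene");np.save("scene10.npy",S,allow_pickle=True);save(S,"pics/scene10.png")
w=cv2.imread("pics/wrist10.png");s=cv2.imread("pics/scene10.png")
o=np.zeros((600,800,3),np.uint8);o[:,:560]=cv2.resize(w[110:350,240:464],(560,600),interpolation=3);o[:240,560:]=cv2.resize(s[135:231,155:251],(240,240),interpolation=3)
o[240:420,560:]=cv2.resize(w,(240,180))
cv2.imwrite("pics/m10.png",o)
E
```

```text
[ 0.46632969 -0.28861248  0.23025142] [[-0.987  0.158 -0.001]
 [ 0.158  0.987  0.002]
 [ 0.002  0.001 -1.   ]] [ -43.4   25.6   94.1    0.    60.3 -124.4] [-0.82894794  0.74124477 -1.71976929] 0.10829675370843628
```

View pics/m10.png

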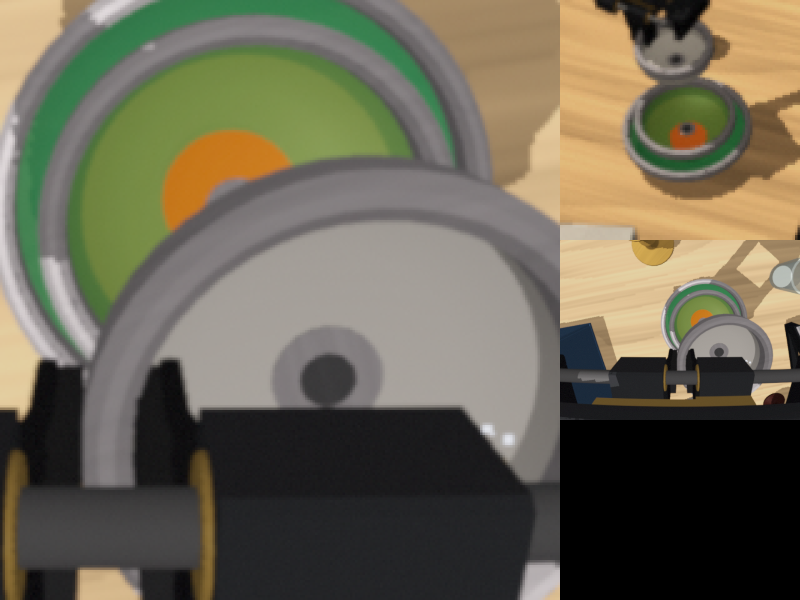

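```bash
python3 - <<'E'
from place import *
from scipy.optimize import least_squares
c=np.load("wrist10.npy",allow_pickle=True).item();st=c["st"];T=np.array(c["T_tool_cam"])
M=lambda L:[(240+x*.4,110+y*.4) for x,y in L]
outer=M([(83,420),(105,330),(160,255),(250,190),(370,158),(480,178),(558,225)])
inner=M([(160,325),(200,260),(260,228),(330,219),(400,221),(470,236)])
h=M([(327,380)])[0]
ro=[ray(c,T,*p) for p in outer];ri=[ray(c,T,*p) for p in inner];oh,dh=ray(c,T,*h)
def f(x,hz=.0165):
    n=np.array([x[3],x[4],-1]);n/=np.linalg.norm(n);C=x[:3];e=[]
    for rs,r,k in((ro,.052,.016),(ri,.043,0)):
        Q=C+n*k
        e+=[np.linalg.norm(o+d*((Q-o)@n)/(d@n)-Q)-r for o,d in rs]
    H=C-n*hz;q=oh+dh*((H-oh)@dh)/(dh@dh)-H
    return np.r_[e,q*2]
s=least_squares(f,[0,.047,.028,0,0],loss="soft_l1",f_scale=.001);x=s.x
print(x.round(4),(f(x)*1e3).round(1))
print("hub expected",proj(c,T,[[0,.0475,.0445]]),h)
# amber hub from the wrist7 view: (.4737,-.2428)
yaw=.19-np.radians(20)
n=[x[3],x[4],-1]
for dz in(.006,0):
    p,R=tgt(x[:3],n,[.4737,-.2425],.044+dz,yaw);print(p);plan(p,R,st)
E
```

```text
[-0.0036  0.0478  0.0322  0.0821 -0.0294] [ 0.3  0.6  0.1  0.3  0.9  0.6  0.6 -1.5  0.1 -1.3 -3.4 -3.1 -0.4  0.6
 -0.2  0.3]
hub expected [[371.85986544 257.38908129]] (370.8, 262.0)
[ 0.46535664 -0.28863365  0.12376742]
call 0 rows 2.7 [0.0026, -0.0011, 0.355, 0.0392, 0.1021, 0.001]
[ 0.46535664 -0.28863365  0.11776742]
call 0 rows 2.9 [0.0025, -0.0011, 0.375, 0.0392, 0.1021, 0.001]
```

```bash
python3 - <<'E'
from h import *
c=np.load("wrist10.npy",allow_pickle=True).item()
g=cv2.cvtColor(c["image"],cv2.COLOR_RGB2GRAY).astype(np.float32);h=(370.8,262)
for a in range(200,341,20):
    t=np.arange(36,112,2.);u=h[0]+t*np.cos(np.radians(a));v=h[1]+t*np.sin(np.radians(a))
    print(a,cv2.remap(g,u.astype(np.float32)[None],v.astype(np.float32)[None],1)[0].astype(int).tolist())
E
```

```text
200 [161, 162, 161, 161, 161, 160, 161, 161, 161, 160, 159, 159, 158, 158, 151, 119, 109, 119, 128, 128, 128, 124, 123, 122, 120, 104, 86, 87, 101, 101, 97, 96, 95, 93, 90, 94, 130, 150]
220 [161, 160, 160, 160, 160, 160, 160, 159, 159, 158, 158, 155, 128, 107, 117, 128, 128, 127, 121, 120, 121, 122, 109, 88, 87, 94, 120, 127, 128, 127, 127, 126, 126, 126, 125, 124, 123, 122]
240 [160, 160, 160, 159, 159, 159, 159, 158, 158, 157, 155, 128, 105, 114, 127, 127, 128, 125, 123, 120, 118, 108, 92, 91, 92, 113, 126, 130, 133, 134, 133, 133, 133, 132, 132, 131, 131, 130]
260 [160, 160, 159, 159, 159, 159, 158, 158, 157, 158, 156, 151, 115, 104, 118, 129, 130, 129, 124, 120, 120, 121, 111, 94, 92, 100, 133, 142, 139, 137, 136, 136, 136, 135, 135, 134, 134, 133]
280 [160, 160, 159, 159, 158, 159, 159, 159, 158, 157, 156, 156, 155, 153, 136, 103, 105, 123, 128, 129, 129, 125, 124, 122, 120, 107, 94, 95, 119, 135, 134, 133, 132, 129, 126, 117, 111, 109]
300 [160, 160, 160, 160, 159, 159, 159, 158, 159, 159, 158, 157, 157, 156, 156, 155, 155, 154, 146, 112, 103, 110, 125, 129, 129, 127, 124, 124, 125, 123, 107, 96, 106, 88, 77, 79, 92, 105]
320 [160, 160, 161, 161, 160, 160, 160, 160, 160, 159, 159, 158, 158, 157, 157, 156, 156, 156, 155, 155, 154, 153, 153, 152, 142, 110, 106, 106, 116, 128, 130, 130, 128, 125, 125, 125, 156, 186]
340 [162, 162, 162, 162, 161, 161, 161, 161, 161, 161, 160, 160, 159, 159, 159, 158, 158, 158, 157, 157, 157, 156, 156, 155, 153, 127, 105, 104, 93, 77, 78, 98, 108, 108, 108, 117, 128, 129]
```

```bash
python3 - <<'E'
from place import *
from scipy.optimize import least_squares
c=np.load("wrist10.npy",allow_pickle=True).item();st=c["st"];T=np.array(c["T_tool_cam"])
g=cv2.cvtColor(c["image"],cv2.COLOR_RGB2GRAY).astype(np.float32);h=(370.8,262);lo=[];hi=[]
for a in range(194,345,5):
    t=np.arange(36,112,.25);u=h[0]+t*np.cos(np.radians(a));v=h[1]+t*np.sin(np.radians(a))
    p=cv2.remap(g,u.astype(np.float32)[None],v.astype(np.float32)[None],1)[0]
    i=np.where(p<135)[0][0];lo.append((u[i],v[i]))
    if a<300:
        j=i+np.where(p[i:i+24]<p[i:i+24].min()+.5)[0][0];k=j+np.where(p[j:]>116)[0][0];hi.append((u[k],v[k]))
L=[ray(c,T,*p) for p in lo];H_=[ray(c,T,*p) for p in hi];oh,dh=ray(c,T,*h)
def f(x,sets,wh=1.5):
    n=np.array([x[3],x[4],-1]);n/=np.linalg.norm(n);C=x[:3];e=[]
    for rs,r,k in sets:
        Q=C+n*k;e+=[np.linalg.norm(o+d*((Q-o)@n)/(d@n)-Q)-r for o,d in rs]
    H=C-n*.0165;q=oh+dh*((H-oh)@dh)/(dh@dh)-H
    return np.r_[e,q*wh]
for nm,se in(("lo",[(L,.043,0)]),("both",[(L,.043,0),(H_,.043,.016)])):
    s=least_squares(f,[0,.047,.028,0,0],args=(se,));x=s.x;print(nm,x.round(4),"rms mm",1e3*np.sqrt(np.mean(s.fun**2)))
    p,R=tgt(x[:3],[x[3],x[4],-1],[.4737,-.2425],.044,.19-np.radians(20));print(p);plan(p,R,st)
E
```

```text
lo [-0.0053  0.0489  0.0312 -0.0858  0.0973] rms mm 0.531477502213336
[ 0.45786215 -0.29224307  0.10976228]
call 0 rows 3.1 [0.0253, -0.017, 0.4016, -0.1213, -0.1108, 0.0007]
both [-0.0091  0.0527  0.041   0.2544 -0.1475] rms mm 1.9973032871174337
[ 0.46841729 -0.28847564  0.13299348]
call 0 rows 2.5 [-0.0074, 0.0011, 0.3242, 0.1844, 0.3129, 0.0013]
```

```bash
python3 - <<'E'
from place import *
from scipy.optimize import least_squares
c=np.load("wrist10.npy",allow_pickle=True).item();st=c["st"];T=np.array(c["T_tool_cam"])
M=lambda L:[(240+x*.4,110+y*.4) for x,y in L]
outer=M([(83,420),(105,330),(160,255),(250,190),(370,158),(480,178),(558,225)])
g=cv2.cvtColor(c["image"],cv2.COLOR_RGB2GRAY).astype(np.float32);h=(370.8,262);lo=[]
for a in range(194,345,5):
    t=np.arange(36,112,.25);u=h[0]+t*np.cos(np.radians(a));v=h[1]+t*np.sin(np.radians(a))
    p=cv2.remap(g,u.astype(np.float32)[None],v.astype(np.float32)[None],1)[0]
    i=np.where(p<135)[0][0];lo.append((u[i],v[i]))
n=np.array([0,0,-1.])
for nm,pts,r,k in(("lo",lo,.043,0),("outer",outer,.052,.016)):
    x,e=fitcirc(c,T,pts,n,r,[0,.0475,.028-k]);print(nm,(x-n*k).round(4),e)
for z in(.0425,.0445,.0465):print("hub",plane(c,T,*h,z).round(4))
p,R=tgt([-.0036,.0475,.0285],n,[.4737,-.2425],.044,.19-np.radians(20));print(p);plan(p,R,st)
E
```

```text
lo [-0.0063  0.0499  0.0296] 0.0008111518369635854
outer [-0.0015  0.0472  0.0344] 0.0001885168689660058
hub [-0.0018  0.0466  0.0425]
hub [-0.0027  0.0471  0.0445]
hub [-0.0036  0.0476  0.0465]
[ 0.46262164 -0.28883012  0.1125    ]
call 0 rows 3.0 [0.0114, -0.0032, 0.3925, 0.0019, -0.0022, 0.0009]
```

>>> step_arm --pt "0.005 -0.002 0.03 0 0 0 1" --pt "0.0095 -0.003 0.08 0 0 0 1" --pt "0.0095 -0.003 0.14 0 0 0 1" --pt "0.0095 -0.003 0.2 0 0 0 1" --pt "0.0095 -0.003 0.26 0 0 0 1" --pt "0.0095 -0.003 0.305 0 0 0 1" --pt "0.0095 -0.003 0.335 0 0 0 1" --pt "0.0095 -0.003 0.344 0 0 0 1"

```text
time_s: 15.73
position: [0.4627, -0.2879, 0.1263]
tcp_rot: [[-0.988, 0.156, -0.003], [0.156, 0.988, 0.002], [0.004, 0.001, -1.0]]
force: [1.1, 0.2, -2.4]
opening: 0.11
grasp_force: 30.0
```

>>> step_arm --pt "0 0 0 0 0 0 1" --pt "0 0 0 0 0 0 1" --pt "0 0 0 0 0 0 1"

```text
time_s: 15.98
position: [0.4641, -0.2901, 0.129]
tcp_rot: [[-0.988, 0.156, 0.001], [0.156, 0.988, -0.002], [-0.001, -0.002, -1.0]]
force: [0.2, 0.7, -2.0]
opening: 0.107
grasp_force: 30.0
```

```bash
python3 - <<'E'
from h import *
st=read_state();print(st["position"],st["force"])
c=capture("wrist");c["st"]=st;np.save("wrist11.npy",c,allow_pickle=True);save(c,"pics/wrist11.png")
S=capture("scene");np.save("scene11.npy",S,allow_pickle=True);save(S,"pics/scene11.png");T=pose(S)
# white hub: darkest blob near the predicted spot in scene
P=np.array([.4737,-.2425,.075]);h=proj(S,T,P)[0];print("pred",h)
u,v=h.astype(int);print(cv2.cvtColor(S["image"],cv2.COLOR_RGB2GRAY)[v-9:v+10,u-10:u+11])
E
```

```text
[ 0.46412862 -0.29008519  0.12896125] [ 0.21082279  0.65203395 -1.98071281]
pred [204.32287525 180.3891042 ]
[[ 32  90 123 130 132 131 132 133 129 107  65  36  52 107 129 131 130 131
  129 126 116]
 [ 70 112 126 128 129 130 130 131 130 128 122 108 116 130 132 130 128 129
  129 127 126]
 [101 122 126 127 129 130 129 128 130 132 130 126 127 128 129 130 129 127
  127 127 123]
 [121 126 127 126 127 128 128 128 128 128 127 124 128 129 127 127 129 128
  127 126 121]
 [123 125 126 125 127 127 126 124 122 117 114 116 122 126 127 126 127 125
  126 124 117]
 [122 122 124 124 125 125 122 111  92  84  81  86  99 117 123 126 125 125
  122 117 102]
 [120 122 124 132 129 123 115  93  67  45  38  55  78 100 119 123 125 124
  118 100  86]
 [122 121 130 174 157 126 109  88  61  39  33  48  77  96 116 122 121 118
   99  87  82]
 [147 135 135 135 127 120 108  92  74  57  58  77  87 101 116 119 113 105
   92  87  82]
 [168 189 196 156 124 119 118 107  92  85  88  98 105 117 121 109  90  88
   87  80  70]
 [165 165 161 138 126 123 122 121 119 114 117 122 118 136 146 142 106  88
   79  70  65]
 [141 153 155 157 155 151 147 143 144 143 144 149 153 152 144 136  97  74
   68  67  72]
 [ 89 101 124 141 148 148 151 151 152 152 149 146 140 121 108  90  76  73
   71  72  81]
 [ 85  85  86  91  98 102 111 114 116 115 112 102  88  81  79  74  75  78
   81  84  88]
 [ 84  84  84  82  83  82  83  82  83  82  80  79  77  77  79  81  86  86
   87  89  87]
 [ 84  85  88  89  87  84  84  84  84  82  86  85  84  89  88  92  92  94
   96  92  89]
 [ 82  82  85  89  91  93  92  95  95  93  93  92  90  90  91  95 100  97
   99  95  91]
 [ 82  83  84  84  86  94  95  95  95  96  92  87  89  88  91  97  98  99
   98  94  88]
 [ 81  80  84  84  86  94  96  97  97  96  95  92  93  96  98  98  98  99
   98  95  88]]
```

```bash
python3 - <<'E'
from h import *
S=np.load("scene11.npy",allow_pickle=True).item();T=pose(S)
for z in(.076,.079,.082,.085):print(z,plane(S,T,203.8,177.7,z).round(4),plane(S,T,205.4,186.2,.045).round(4))
E
```

```text
0.076 [ 0.4638 -0.2485  0.076 ] [ 0.4748 -0.2414  0.045 ]
0.079 [ 0.466  -0.2472  0.079 ] [ 0.4748 -0.2414  0.045 ]
0.082 [ 0.4683 -0.2459  0.082 ] [ 0.4748 -0.2414  0.045 ]
0.085 [ 0.4705 -0.2446  0.085 ] [ 0.4748 -0.2414  0.045 ]
```

>>> step_arm --pt "-0.003 0.005 0.006 0 0 0 1" --pt "-0.005 0.009 0.012 0 0 0 1" --pt "-0.005 0.009 0.018 0 0 0 1" --pt "-0.005 0.009 0.023 0 0 0 1" --pt "-0.005 0.009 0.023 0 0 0 1"

```text
time_s: 16.5
position: [0.4653, -0.2872, 0.1208]
tcp_rot: [[-0.988, 0.157, -0.001], [0.157, 0.988, -0.0], [0.001, -0.001, -1.0]]
force: [-0.9, -0.4, -1.3]
opening: 0.106
grasp_force: 30.0
```

>>> step_arm --pt "0 0 0.003 0 0 0 1" --pt "0 0 0.006 0 0 0 1" --pt "0 0 0.008 0 0 0 1"

```text
time_s: 16.75
position: [0.4655, -0.2874, 0.1187]
tcp_rot: [[-0.988, 0.157, -0.001], [0.157, 0.988, -0.001], [0.001, -0.001, -1.0]]
force: [-0.3, 0.1, -1.0]
opening: 0.108
grasp_force: 30.0
```

>>> step_arm --pt "0 0 0.002 0 0 0 1" --pt "0 0 0.004 0 0 0 1" --pt "0 0 0.004 0 0 0 1"

```text
time_s: 17.0
position: [0.4655, -0.2874, 0.1175]
tcp_rot: [[-0.988, 0.157, -0.001], [0.157, 0.988, -0.001], [0.001, -0.001, -1.0]]
force: [0.2, -0.7, -1.3]
opening: 0.109
grasp_force: 30.0
```

>>> step_arm --pt "0 0 0.002 0 0 0 1" --pt "0 0 0.004 0 0 0 1" --pt "0 0 0.004 0 0 0 1"

```text
time_s: 17.25
position: [0.4655, -0.2873, 0.1163]
tcp_rot: [[-0.988, 0.157, -0.001], [0.157, 0.988, -0.001], [0.001, -0.001, -1.0]]
force: [-0.2, 0.3, -1.8]
opening: 0.111
grasp_force: 30.0
```

>>> step_arm --pt "0 0 0.002 0 0 0 1" --pt "0 0 0.004 0 0 0 1" --pt "0 0 0.004 0 0 0 1"

```text
time_s: 17.5
position: [0.4655, -0.2873, 0.1151]
tcp_rot: [[-0.988, 0.157, -0.001], [0.157, 0.988, -0.001], [0.001, -0.001, -1.0]]
force: [-0.1, 0.2, -2.3]
opening: 0.111
grasp_force: 30.0
```

>>> step_arm --pt "0 0 0.002 0 0 0 1" --pt "0 0 0.004 0 0 0 1" --pt "0 0 0.004 0 0 0 1"

```text
time_s: 17.75
position: [0.4654, -0.2873, 0.1139]
tcp_rot: [[-0.988, 0.157, -0.001], [0.157, 0.988, -0.001], [0.001, -0.001, -1.0]]
force: [0.3, -0.1, -2.1]
opening: 0.108
grasp_force: 30.0
```

>>> step_arm --pt "0 0 0.002 0 0 0 1" --pt "0 0 0.003 0 0 0 1" --pt "0 0 0.003 0 0 0 1"

```text
time_s: 18.0
position: [0.4655, -0.2874, 0.113]
tcp_rot: [[-0.988, 0.157, -0.001], [0.157, 0.988, -0.001], [0.001, -0.001, -1.0]]
force: [-0.2, -0.6, -2.4]
opening: 0.11
grasp_force: 30.0
```

>>> step_arm --pt "0 0 0.002 0 0 0 1" --pt "0 0 0.004 0 0 0 1" --pt "0 0 0.004 0 0 0 1"

```text
time_s: 18.25
position: [0.4654, -0.2874, 0.1118]
tcp_rot: [[-0.988, 0.157, -0.001], [0.157, 0.988, -0.001], [0.001, -0.001, -1.0]]
force: [0.3, -0.2, -0.8]
opening: 0.11
grasp_force: 30.0
```

>>> step_arm --pt "0 0 0.002 0 0 0 1" --pt "0 0 0.003 0 0 0 1" --pt "0 0 0.003 0 0 0 1"

```text
time_s: 18.5
position: [0.4655, -0.2874, 0.1109]
tcp_rot: [[-0.988, 0.157, -0.001], [0.157, 0.988, -0.001], [0.001, -0.001, -1.0]]
force: [0.1, -0.2, -1.4]
opening: 0.108
grasp_force: 30.0
```

```bash
python3 - <<'E'
from h import *
st=read_state();print(st["position"],st["force"])
S=capture("scene");np.save("scene12.npy",S,allow_pickle=True);T=pose(S)
h=proj(S,T,np.array([.4737,-.2425,.0675]))[0];u,v=h.astype(int)
g=cv2.cvtColor(S["image"],cv2.COLOR_RGB2GRAY)[v-6:v+7,u-7:u+8].astype(float);w=np.clip(90-g,0,None)
yy,xx=np.mgrid[v-6:v+7,u-7:u+8];print(h,(w*xx).sum()/w.sum(),(w*yy).sum()/w.sum());print(g.astype(int))
E
```

```text
[ 0.46545897 -0.28735232  0.11091548] [ 0.05266766 -0.16917867 -1.38357628]
[204.55377422 181.77934669] 205.41780821917808 180.111301369863
[[114 128 129 131 131 133 132 125  76  39  34  85 121 131 131]
 [124 130 129 131 131 130 131 130 106  81  77 115 128 130 130]
 [126 127 129 129 130 130 130 130 127 123 125 129 130 129 128]
 [126 126 126 127 128 128 128 125 124 126 127 129 130 128 128]
 [127 126 126 127 127 125 121 111 105 112 120 125 127 126 126]
 [124 126 125 124 123 108  93  80  72  82  96 116 124 126 126]
 [122 123 124 123 115  96  73  49  40  54  80 101 120 123 124]
 [123 124 122 120 114  94  68  47  36  51  78  98 116 121 121]
 [139 127 121 120 117  98  83  75  66  77  89 107 118 118 116]
 [188 154 124 121 118 112 100  92  89 100 107 119 123 111  97]
 [158 145 130 124 124 122 121 120 121 122 127 140 145 144 106]
 [155 159 154 151 146 142 143 143 146 151 154 154 145 134  94]
 [125 142 148 148 147 150 150 150 148 145 141 130 112  90  75]]
```

>>> step_arm --pt "0 0 0.002 0 0 0 1" --pt "0 0 0.003 0 0 0 1" --pt "0 0 0.003 0 0 0 1"

```text
time_s: 18.8
position: [0.4654, -0.2873, 0.11]
tcp_rot: [[-0.988, 0.157, -0.001], [0.157, 0.988, -0.001], [0.001, -0.001, -1.0]]
force: [0.4, -0.5, -1.5]
opening: 0.113
grasp_force: 30.0
```

>>> step_arm --pt "0 0 0.002 0 0 0 1" --pt "0 0 0.003 0 0 0 1" --pt "0 0 0.003 0 0 0 1"

```text
time_s: 19.05
position: [0.4654, -0.2874, 0.1091]
tcp_rot: [[-0.988, 0.157, -0.001], [0.157, 0.988, -0.001], [0.001, -0.001, -1.0]]
force: [-0.9, 0.4, -1.8]
opening: 0.106
grasp_force: 30.0
```

>>> step_arm --pt "0 0 0.002 0 0 0 1" --pt "0 0 0.003 0 0 0 1" --pt "0 0 0.003 0 0 0 1"

```text
time_s: 19.3
position: [0.4656, -0.2875, 0.1084]
tcp_rot: [[-0.988, 0.157, -0.001], [0.157, 0.988, -0.001], [0.0, -0.001, -1.0]]
force: [-1.2, -0.1, -1.1]
opening: 0.109
grasp_force: 30.0
```

>>> step_arm --pt "0 0 0.002 0 0 0 1" --pt "0 0 0.003 0 0 0 1" --pt "0 0 0.003 0 0 0 1"

```text
time_s: 19.55
position: [0.4657, -0.2879, 0.108]
tcp_rot: [[-0.988, 0.157, -0.0], [0.157, 0.988, -0.002], [-0.0, -0.002, -1.0]]
force: [-1.6, -0.3, 4.3]
opening: 0.113
grasp_force: 30.0
```

>>> step_arm --pt "0 0 0.001 0 0 0 1" --pt "0 0 0.002 0 0 0 1" --pt "0 0 0.002 0 0 0 1"

```text
time_s: 19.8
position: [0.4658, -0.2882, 0.1078]
tcp_rot: [[-0.988, 0.156, 0.0], [0.156, 0.988, -0.003], [-0.001, -0.002, -1.0]]
force: [-2.1, -1.6, 7.5]
opening: 0.106
grasp_force: 30.0
```

>>> step_arm --pt "0 0 -0.001 0 0 0 0.7" --pt "0 0 -0.002 0 0 0 0.6" --pt "0 0 -0.002 0 0 0 0.5" --pt "0 0 -0.002 0 0 0 0.45" --pt "0 0 -0.002 0 0 0 0.45" --pt "0 0 -0.002 0 0 0 0.45"

```text
time_s: 20.3
position: [0.4654, -0.2872, 0.1071]
tcp_rot: [[-0.988, 0.157, -0.001], [0.157, 0.988, -0.0], [0.001, -0.001, -1.0]]
force: [-0.3, -0.4, -0.2]
opening: 0.271
grasp_force: 0.0
```

>>> step_arm --pt "0 0 -0.02 0 0 0 0.45" --pt "0 0 -0.06 0 0 0 0.45" --pt "0 0 -0.14 0 0 0 0.45" --pt "0 0 -0.24 0 0 0 0.45" --pt "0 0 -0.34 0 0 0 0.45" --pt "0 0 -0.42 0 0 0 0.45" --pt "0 0 -0.42 0 0 0 0.45" --pt "0 0 -0.42 0 0 0 0.45"

```text
time_s: 20.97
position: [0.4662, -0.2878, 0.2353]
tcp_rot: [[-0.988, 0.157, 0.002], [0.157, 0.988, -0.004], [-0.003, -0.003, -1.0]]
force: [-1.9, 0.3, -0.2]
opening: 0.279
grasp_force: 0.0
```

```bash
python3 - <<'E'
from h import *
st=read_state();print(st["position"],st["force"],st["time_s"])
def dark(X,T,P,s=6,thr=75):
    h=proj(X,T,P)[0];u,v=h.round().astype(int)
    g=cv2.cvtColor(X["image"],cv2.COLOR_RGB2GRAY)[v-s:v+s+1,u-s:u+s+1].astype(float);w=np.clip(thr-g,0,None)
    yy,xx=np.mgrid[v-s:v+s+1,u-s:u+s+1];q=((w*xx).sum()/w.sum(),(w*yy).sum()/w.sum()) if w.sum() else None
    return h.round(1),q,g.min()
rs=[]
for n,s,t in(("scene",5,75),("side",5,80),("wrist",22,75)):
    X=capture(n);T=pose(X,st);np.save(n+"13.npy",X,allow_pickle=True)
    h,q,m=dark(X,T,np.array([.4737,-.2425,.0675]),s,t);print(n,h,q,m,q and plane(X,T,*q,.0675).round(4))
    if q: rs.append(ray(X,T,*q))
print("tri all",tri(rs).round(4),"scene+wrist",tri([rs[0],rs[-1]]).round(4))
E
```

```text
[ 0.46621002 -0.28779321  0.23525793] [-1.8946092   0.27488564 -0.1622236 ] 20.9667
scene [204.6 181.8] (np.float64(205.11111111111111), np.float64(181.65432098765433)) 35.0 [ 0.4726 -0.2409  0.0675]
side [276.6 292.2] (np.float64(275.96866096866097), np.float64(291.50997150997154)) 37.0 [ 0.4723 -0.2402  0.0675]
wrist [337.5 198.3] (np.float64(336.9938684503902), np.float64(200.4804905239688)) 52.0 [ 0.4755 -0.2432  0.0675]
tri all [ 0.4735 -0.2418  0.0688] scene+wrist [ 0.4743 -0.2418  0.0689]
```

```bash
python3 -c "
from rig import *
print(hand_in())"
```

```text
the job is handed in; nothing more can be done
None
```

All three lids are stacked upside down (amber in green, white in amber), let go, and the job was handed in at about 21 s; the cameras put the three centres within about 3 mm of each other. No verdict came back, and I did not measure the lids' final tilt, re-measure the green lid after placing, or check the other goods for movement.

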